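Put a plywood plaque in press under full paint tins

ROBOT

A 6-joint arm with a two-finger parallel gripper is mounted at the origin on the work surface. World frame = base frame: x ahead of the robot, y to its left, z up, the work surface at z = 0. Lengths are in m, angles in rad, forces in N, time in s.
With the tool pointing down it reaches from about 0.325 to 0.775 m from the base axis. Payload 5.5 kg.
Tool frame: the origin (TCP) lies between the finger pads; the fingertips stand 8 mm ahead of it and the grasp point (between the pads) lies 11 mm behind it (tcp_to_tips is the distance from the TCP to the fingertips, in m); z points along the fingers, y is the direction in which the jaws open and shut (so a half turn about z gives the same grasp; the last joint's range is limited). The gripper opens to 88 mm and grips with 3 to 60 N. Pads are 20 mm wide; open, the fingers measure 115 mm over their backs; the gripper's body (75 mm by 178 mm) begins 61 mm behind the grasp point.
Start: joints at [-1.361, 0.091, 1.231, -0, 1.82, -0.057], TCP at [0.158, -0.579, 0.191] pointing down, gripper open.
Joint ranges: [-2.87, 2.87], [-0.86, 2.18], [0.17, 2.46], [-1.51, 4.65], [0.06, 2.69], [-2.65, 2.65]. Speed limits (rad/s): [2.57, 2.57, 3.01, 3.14, 3.14, 3.14].

INTERFACE

Orientations are given as a unit quaternion [w, x, y, z].
In Python, from bench import * gives the robot as it stands. Calls block until the motion is done:
- move_to(position, orientation): joint-space move of the TCP to a pose.
- move_l(position, speed=0.15, orientation=None): straight line of the TCP; orientation=None keeps the orientation; speed is the mean speed in m/s.
- movej(angles): joint-space move.
- gripper_open() and close(): open the fingers fully, or close them until they stop; the grip force is fixed at half the most.
- hold(seconds).
- inverse_kinematics(position, orientation): joint angles nearest the present ones, or None.
- state(): the state.
- get_image(name): name is "scene" or "side" or "wrist"; returns a dict with "frame" (400x640x3 uint8, blue, green, red), "depth" (400x640 float32, m along the optical axis (not along the pixel's ray), 0 where there is no reading), "camera_matrix" (3x3 intrinsics, pixels), "view" (4x4, takes a point from world to camera coordinates). Camera axes: x right, y up, looking along -z (the intrinsics and any distortion apply to the point x, -y, -z); pixel columns grow to the right and rows downward; lengths in m; the calibration is good to about 2 mm. A picture is of the moment at which its call begins.
A pose or a line that the arm cannot do raises IKError and nothing moves.
- job_done(): hands the job in, once; it reports no verdict.
The state is a dict: "time": time; "joint_pos": joint angles; "dq": joint speeds; "joint_torque": joint torques, N m; "ee_pos": TCP position; "ee_rot": TCP orientation; "ft_force": force on the tool from outside, world axes, zero at the start; "moment": the same for the moment, N m; "finger_gap": finger opening in m.
Only numpy, scipy, OpenCV 4.12 (cv2) and the standard library are available. Lean on these libraries where they do the work, as an engineer would, in place of code of your own. Each camera call takes 0.05 s, during which the arm holds its last target.

TASK

Put the plaque in press: lay it flat on the pressing board, centred between the side blocks and in line with the board, and feel its square end gently home against the end fence; then lay the batten along the middle of the plaque. The tins look alike and only their weight in the hand tells full from used-up: stand every full tin flat (either way up) in a row along the batten, centred on its width and wholly over its length, as weights, and stand every used-up tin flat on the floor of the returns tray. Do not ram the fence, leave the other things on the table where they are, and put right anything that gets knocked aside.

Things in the scene. Friction and masses are not known exactly. Their poses are not given: they have to be found in the camera images.
- jig: plywood pressing board fixed to the table, 290 x 130 x 18 mm, origin at the centre of its underside (table height), top 18 mm up. Its x axis runs along its length towards the end fence. Four fixed wooden side blocks (24 x 18 mm, 10 mm tall) stand on it at x = +-62 mm, their inner faces 38 mm either side of its centre line (76 mm apart)
- fence: end fence: wooden bar screwed across the far end of the pressing board, 20 mm thick (x) x 110 mm long (y) x 12 mm tall, at an adjustable place along the board; origin at the centre of its underside, on the board's top; the face that stops the plaque is at x = -10 mm in its frame
- plaque: pale plywood plaque with one arched end and one square end, 200 mm long (x) x 64 mm wide (y) x 14 mm thick, about 0.12 kg; origin at the centre of its underside, x towards the square end, which is at x = +100 mm
- plaque_foot (a point): middle of the plaque's square end, at the lower edge
- batten: dark hardwood batten, plain bar 190 mm long (x) x 40 mm wide (y) x 16 mm thick, about 0.11 kg, origin at the centre of its underside
- tray: open white returns tray fixed to the table, 270 mm (x) x 150 mm (y), 32 mm tall, walls and floor 5 mm thick, origin at the centre of its underside, which lies on the table
- tin_a: one of four to six outwardly identical closed metal paint tins, 60 mm across and 36 mm tall, flat lid; a full one weighs roughly 0.3 kg, a used-up one less than 0.1 kg, and only lifting tells which; origin at its centre (18 mm above what it stands on), z out of the lid; starts lid up on the table; it may be left on its base or on its lid
- tin_b: one of four to six outwardly identical closed metal paint tins, 60 mm across and 36 mm tall, flat lid; a full one weighs roughly 0.3 kg, a used-up one less than 0.1 kg, and only lifting tells which; origin at its centre (18 mm above what it stands on), z out of the lid; starts lid up on the table; it may be left on its base or on its lid
- tin_c: one of four to six outwardly identical closed metal paint tins, 60 mm across and 36 mm tall, flat lid; a full one weighs roughly 0.3 kg, a used-up one less than 0.1 kg, and only lifting tells which; origin at its centre (18 mm above what it stands on), z out of the lid; starts lid up on the table; it may be left on its base or on its lid
- tin_d: one of four to six outwardly identical closed metal paint tins, 60 mm across and 36 mm tall, flat lid; a full one weighs roughly 0.3 kg, a used-up one less than 0.1 kg, and only lifting tells which; origin at its centre (18 mm above what it stands on), z out of the lid; starts lid up on the table; it may be left on its base or on its lid
- tin_e: one of four to six outwardly identical closed metal paint tins, 60 mm across and 36 mm tall, flat lid; a full one weighs roughly 0.3 kg, a used-up one less than 0.1 kg, and only lifting tells which; origin at its centre (18 mm above what it stands on), z out of the lid; starts lid up on the table; it may be left on its base or on its lid
- tin_f: one of four to six outwardly identical closed metal paint tins, 60 mm across and 36 mm tall, flat lid; a full one weighs roughly 0.3 kg, a used-up one less than 0.1 kg, and only lifting tells which; origin at its centre (18 mm above what it stands on), z out of the lid; starts lid up on the table; it may be left on its base or on its lid
- cup: bystander: clear rinsing cup standing among the tins, 68 mm across, 70 mm tall, origin under its base
- brush: bystander: paint brush lying right of the board's far end, 170 mm long
- eraser: bystander: white eraser, 60 x 28 x 16 mm
- gluebottle: bystander: glue bottle, 52 mm across, 120 mm tall, origin under its base
- pencil: bystander: yellow pencil, 150 mm long
Not all that is in view belongs to the job. What is shaped like the tin_d but orange is not meant. Leave any red look-alike of the tin_f alone.

How it is judged:
On the way, in this order (a step that is already met when the one before it is completed fails the run):
1. the plaque lies on the pressing board, centred between the side blocks, its square end against the fence, let go (x of plaque_foot in the frame of fence above -0.013 m and y of plaque in the frame of jig between -0.0045 and 0.0045 m and angle between the x axis of plaque and the x axis of jig, either way round below 0.05 rad and angle between plaque's own z axis and vertical below 0.04 rad and z of plaque in the frame of jig below 0.0215 m and contact force between plaque and the fingers below 0.1 N and linear speed of plaque below 0.02 m/s), for 0.2 s.
2. the batten lies along the middle of the plaque, let go (x of plaque_foot in the frame of fence above -0.013 m and y of plaque in the frame of jig between -0.0045 and 0.0045 m and angle between the x axis of plaque and the x axis of jig, either way round below 0.05 rad and angle between plaque's own z axis and vertical below 0.04 rad and z of plaque in the frame of jig below 0.0215 m and x of batten in the frame of plaque between -0.015 and 0.015 m and y of batten in the frame of plaque between -0.01 and 0.01 m and z of batten in the frame of plaque between 0.01 and 0.018 m and angle between the x axis of batten and the x axis of plaque, either way round below 0.1 rad and angle between batten's own z axis and vertical below 0.05 rad and contact force between batten and the fingers below 0.1 N and linear speed of batten below 0.02 m/s), for 0.2 s.
At the end, for the whole second after the job is handed in: Plaque on board, 3 mm from fence, 4.5 mm off centre, 0.05 rad; batten flat on it within 15 mm along, 10 mm across, 0.1 rad; each full tin (over 1.6 N) flat on the batten within 14 mm of its centre line, 82 mm of its middle; each used-up tin flat on the tray floor; at rest (x of plaque_foot in the frame of fence above -0.013 m and y of plaque in the frame of jig between -0.0045 and 0.0045 m and angle between the x axis of plaque and the x axis of jig, either way round below 0.05 rad and angle between plaque's own z axis and vertical below 0.04 rad and z of plaque in the frame of jig below 0.0215 m and x of batten in the frame of plaque between -0.015 and 0.015 m and y of batten in the frame of plaque between -0.01 and 0.01 m and z of batten in the frame of plaque between 0.01 and 0.018 m and angle between the x axis of batten and the x axis of plaque, either way round below 0.1 rad and angle between batten's own z axis and vertical below 0.05 rad and angle between the z axis of each of tin_a, tin_b, tin_c, tin_d, tin_e, tin_f and the z axis of jig, either way round below 0.1 rad and linear speed of each of tin_a, tin_b, tin_c, tin_d, tin_e, tin_f below 0.02 m/s and ((x of tin_a in the frame of batten between -0.082 and 0.082 m and y of tin_a in the frame of batten between -0.014 and 0.014 m and z of tin_a in the frame of batten between 0.03 and 0.038 m and contact force between tin_a and batten above 1.6 N) or (x of tin_a in the frame of tray between -0.125 and 0.125 m and y of tin_a in the frame of tray between -0.065 and 0.065 m and z of tin_a in the frame of tray between 0.018 and 0.028 m and contact force between tin_a and tray below 1.6 N)) and ((x of tin_b in the frame of batten between -0.082 and 0.082 m and y of tin_b in the frame of batten between -0.014 and 0.014 m and z of tin_b in the frame of batten between 0.03 and 0.038 m and contact force between tin_b and batten above 1.6 N) or (x of tin_b in the frame of tray between -0.125 and 0.125 m and y of tin_b in the frame of tray between -0.065 and 0.065 m and z of tin_b in the frame of tray between 0.018 and 0.028 m and contact force between tin_b and tray below 1.6 N)) and ((x of tin_c in the frame of batten between -0.082 and 0.082 m and y of tin_c in the frame of batten between -0.014 and 0.014 m and z of tin_c in the frame of batten between 0.03 and 0.038 m and contact force between tin_c and batten above 1.6 N) or (x of tin_c in the frame of tray between -0.125 and 0.125 m and y of tin_c in the frame of tray between -0.065 and 0.065 m and z of tin_c in the frame of tray between 0.018 and 0.028 m and contact force between tin_c and tray below 1.6 N)) and ((x of tin_d in the frame of batten between -0.082 and 0.082 m and y of tin_d in the frame of batten between -0.014 and 0.014 m and z of tin_d in the frame of batten between 0.03 and 0.038 m and contact force between tin_d and batten above 1.6 N) or (x of tin_d in the frame of tray between -0.125 and 0.125 m and y of tin_d in the frame of tray between -0.065 and 0.065 m and z of tin_d in the frame of tray between 0.018 and 0.028 m and contact force between tin_d and tray below 1.6 N)) and ((x of tin_e in the frame of batten between -0.082 and 0.082 m and y of tin_e in the frame of batten between -0.014 and 0.014 m and z of tin_e in the frame of batten between 0.03 and 0.038 m and contact force between tin_e and batten above 1.6 N) or (x of tin_e in the frame of tray between -0.125 and 0.125 m and y of tin_e in the frame of tray between -0.065 and 0.065 m and z of tin_e in the frame of tray between 0.018 and 0.028 m and contact force between tin_e and tray below 1.6 N)) and ((x of tin_f in the frame of batten between -0.082 and 0.082 m and y of tin_f in the frame of batten between -0.014 and 0.014 m and z of tin_f in the frame of batten between 0.03 and 0.038 m and contact force between tin_f and batten above 1.6 N) or (x of tin_f in the frame of tray between -0.125 and 0.125 m and y of tin_f in the frame of tray between -0.065 and 0.065 m and z of tin_f in the frame of tray between 0.018 and 0.028 m and contact force between tin_f and tray below 1.6 N))); the robot touches nothing.
It fails at once if the plaque is rammed against the fence (over 40 N) (contact force between plaque and fence above 40 N).
It fails at once if a bystander is moved more than 50 mm (distance of any of cup, brush, eraser, gluebottle, pencil from where it was at the start of the episode above 0.05 m).
Of tin_a, tin_b, tin_c, tin_d, tin_f only 3 to 5 are there at a start; the rules pass over those that are not, and their reading is None.
At some moment in a run one of tin_a, tin_b, tin_c, tin_d, tin_e, tin_f may be knocked a few centimetres aside while the robot is not near it.
Once in a run the grip may slacken for a moment while it holds something.
It also fails if it takes over 210 s, if anything falls off the work surface, if the arm or the gripper's body presses on something with over 40 N, if the wrist force passes 120 N, or if a joint passes its speed limit or range.

## Working session

There is one attempt and no reset: what is moved stays moved. The work goes in short steps, each a Python script; the robot and the scene stay as the last script left them, time stands still between calls to the robot, and variables do not carry over. Pictures are saved under pics/ and viewed, and the job is handed in when it is done.

```bash
ls; mkdir -p pics
python3 - <<'E'
from bench import *
import cv2,numpy as np
s=state(); print(s)
for n in ["scene","side","wrist"]:
    g=get_image(n); cv2.imwrite(f"pics/{n}0.png",g["frame"]); np.savez(f"pics/{n}0.npz",**g)
    print(n,g["camera_matrix"].tolist(),np.round(g["view"],3).tolist(),(g["depth"]>0).mean(), [k for k in g])
E
```

```text
pics
{'time': 0.0, 'joint_pos': array([-1.36071805e+00,  9.18500463e-02,  1.23185875e+00, -2.16032021e-05,
        1.81975083e+00, -5.66802220e-02]), 'dq': array([-7.17262091e-04, -2.85600069e-04, -6.78237053e-04, -1.32223510e-04,
        3.75853569e-05,  1.92964880e-05]), 'joint_torque': array([-2.04822980e-03, -4.46457446e+01, -4.06441927e+01,  6.96490263e-02,
        2.95549294e-02, -1.38061105e-04]), 'ee_pos': array([ 0.15809573, -0.57845   ,  0.1897275 ]), 'ee_rot': array([-9.29938703e-04,  9.91118088e-01,  1.32981446e-01, -8.19675362e-05]), 'ft_force': array([-0.26453954, -0.68522892,  1.34308472]), 'moment': array([-0.03185066, -0.02909944, -0.04143777]), 'finger_gap': 0.08787316136861896}
scene [[509.47440288942107, 0.0, 328.236496311149], [0.0, 509.47440288942107, 203.8555213847514], [0.0, 0.0, 1.0]] [[-0.716, 0.698, -0.007, 0.291], [-0.543, -0.55, 0.634, 0.274], [0.439, 0.458, 0.773, -1.722], [0.0, 0.0, 0.0, 1.0]] 0.99562109375 ['frame', 'depth', 'camera_matrix', 'view']
side [[426.09996860666445, 0.0, 320.04814652751804], [0.0, 426.09996860666445, 199.2764721713758], [0.0, 0.0, 1.0]] [[0.996, -0.085, 0.009, -0.488], [0.056, 0.735, 0.676, -0.133], [-0.065, -0.673, 0.737, -1.147], [0.0, 0.0, 0.0, 1.0]] 0.99610546875 ['frame', 'depth', 'camera_matrix', 'view']
wrist [[284.5428053062014, 0.0, 321.2430872074373], [0.0, 284.5428053062014, 194.70011443262092], [0.0, 0.0, 1.0]] [[0.265, -0.964, -0.002, -0.599], [0.926, 0.255, -0.278, 0.035], [0.268, 0.072, 0.961, -0.391], [0.0, 0.0, 0.0, 1.0]] 0.99600390625 ['frame', 'depth', 'camera_matrix', 'view']
```

View pics/scene0.png

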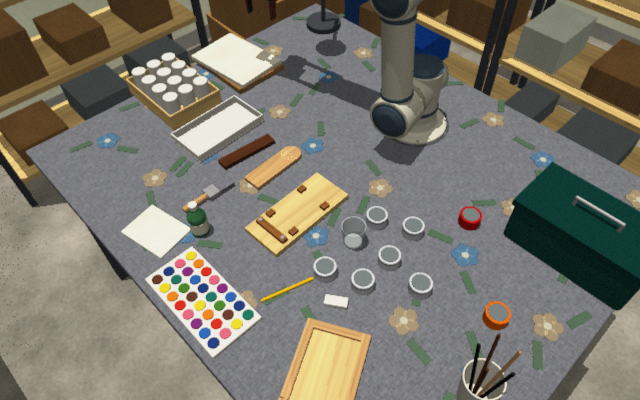

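View pics/side0.png

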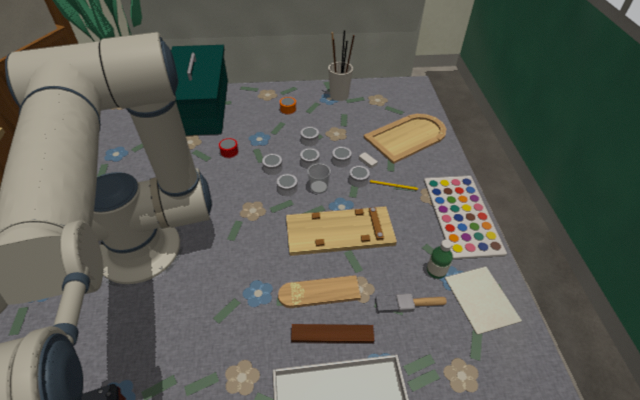

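View pics/wrist0.png

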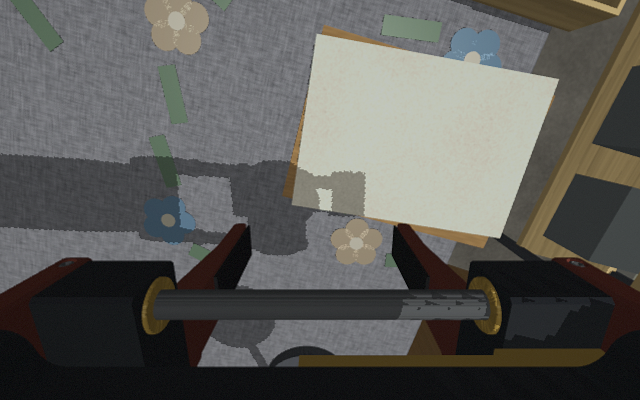

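The scene picture shows six grey-lidded tins at (376,215), (413,226), (389,255), (325,267), (362,280) and (421,283). The cup is at (353,233), the board around (297,213), the plaque around (273,167), the batten around (246,151) and the tray around (217,128). Next I'll turn these into world positions.

```bash
cat > h.py <<'E'
import numpy as np,cv2
def ray(g,uv):
    K=g["camera_matrix"];V=g["view"]
    p=cv2.undistortPoints(np.array(uv,float).reshape(-1,1,2),K,None).reshape(-1,2)
    d=np.c_[p[:,0],-p[:,1],-np.ones(len(p))]
    R=V[:3,:3];return -R.T@V[:3,3], d@R
def onplane(g,uv,z):
    o,d=ray(g,uv); return o+d*((z-o[2])/d[:,2])[:,None]
def proj(g,P):
    P=np.atleast_2d(P);c=P@g["view"][:3,:3].T+g["view"][:3,3]
    K=g["camera_matrix"];return np.c_[K[0,0]*c[:,0]/-c[:,2]+K[0,2],K[1,1]*-c[:,1]/-c[:,2]+K[1,2]]
def cloud(g):
    h,w=g["depth"].shape
    u,v=np.meshgrid(np.arange(w),np.arange(h))
    o,d=ray(g,np.c_[u.ravel(),v.ravel()])
    return (o+d*g["depth"].ravel()[:,None]).reshape(h,w,3)
def tins(g,zlo=.030,zhi=.042,box=(.2,.8,-.75,.6)):
    P=cloud(g);m=((P[...,2]>zlo)&(P[...,2]<zhi)&(P[...,0]>box[0])&(P[...,0]<box[1])&(P[...,1]>box[2])&(P[...,1]<box[3])).astype(np.uint8)
    n,l,st,c=cv2.connectedComponentsWithStats(m)
    out=[]
    for i in range(1,n):
        if st[i,4]<60: continue
        q=P[l==i]; out.append((np.round(q.mean(0),4).tolist(),np.round(np.ptp(q,0),3).tolist(),int(st[i,4]),np.median(g["frame"][l==i],0).astype(int).tolist(),np.round(c[i]).tolist()))
    return out
E
python3 - <<'E'
from h import *
for n in ["scene","side"]:
    g=dict(np.load(f"pics/{n}0.npz")); P=cloud(g); 
    print(n); 
    m=(abs(P[...,2])<.01); print(np.percentile(P[...,2][m],[10,50,90]))
    for t in tins(g): print(t)
g=dict(np.load("pics/scene0.npz"));cv2.imwrite("pics/sc_z.png",cv2.resize(g["frame"][90:310,160:450],None,fx=2.7,fy=2.7,interpolation=cv2.INTER_CUBIC))
g=dict(np.load("pics/side0.npz"));cv2.imwrite("pics/si_z.png",cv2.resize(g["frame"][120:400,220:480],None,fx=2.1,fy=2.1,interpolation=cv2.INTER_CUBIC))
E
```

```text
scene
[-0.00165563  0.00174093  0.00551038]
([0.2648, -0.6405, 0.0366], [0.134, 0.226, 0.012], 1168, [222, 238, 239], [234.0, 66.0])
([0.5236, -0.556, 0.036], [0.2, 0.134, 0.012], 191, [52, 87, 106], [188.0, 110.0])
([0.4453, -0.4085, 0.0335], [0.25, 0.165, 0.011], 214, [182, 195, 198], [234.0, 120.0])
([0.5936, -0.4563, 0.0335], [0.145, 0.158, 0.009], 137, [186, 197, 200], [188.0, 135.0])
([0.4061, 0.1943, 0.037], [0.064, 0.062, 0.011], 311, [132, 136, 127], [377.0, 215.0])
([0.2245, 0.3791, 0.0372], [0.049, 0.061, 0.012], 273, [114, 115, 125], [470.0, 216.0])
([0.6461, 0.0208, 0.0326], [0.022, 0.11, 0.009], 181, [46, 98, 155], [271.0, 228.0])
([0.3618, 0.2902, 0.0372], [0.062, 0.062, 0.012], 331, [132, 136, 128], [413.0, 225.0])
([0.4815, 0.3079, 0.0373], [0.062, 0.061, 0.012], 365, [134, 137, 129], [389.0, 255.0])
([0.6276, 0.214, 0.0374], [0.061, 0.064, 0.011], 386, [135, 138, 130], [325.0, 266.0])
([0.5847, 0.3082, 0.0373], [0.064, 0.062, 0.012], 401, [135, 138, 130], [363.0, 278.0])
([0.489, 0.4189, 0.0373], [0.062, 0.061, 0.012], 406, [133, 136, 128], [421.0, 282.0])
([0.4202,
[... 286 characters left out ...]
0])
([0.2235, 0.3737, 0.0359], [0.049, 0.067, 0.011], 184, [87, 88, 106], [229.0, 145.0])
([0.5848, 0.3034, 0.0361], [0.059, 0.065, 0.009], 208, [110, 111, 109], [342.0, 153.0])
([0.4826, 0.3039, 0.0359], [0.058, 0.065, 0.011], 213, [110, 111, 108], [310.0, 155.0])
([0.3629, 0.2848, 0.0362], [0.057, 0.066, 0.011], 222, [110, 111, 108], [272.0, 161.0])
([0.6282, 0.2095, 0.036], [0.061, 0.061, 0.01], 240, [110, 111, 108], [360.0, 173.0])
([0.4064, 0.1896, 0.0362], [0.06, 0.064, 0.011], 257, [111, 112, 109], [287.0, 181.0])
([0.6475, -0.0035, 0.032], [0.022, 0.075, 0.006], 91, [41, 85, 128], [378.0, 228.0])
([0.5014, -0.3767, 0.0323], [0.273, 0.093, 0.007], 456, [156, 162, 166], [341.0, 370.0])
```

View pics/sc_z.png

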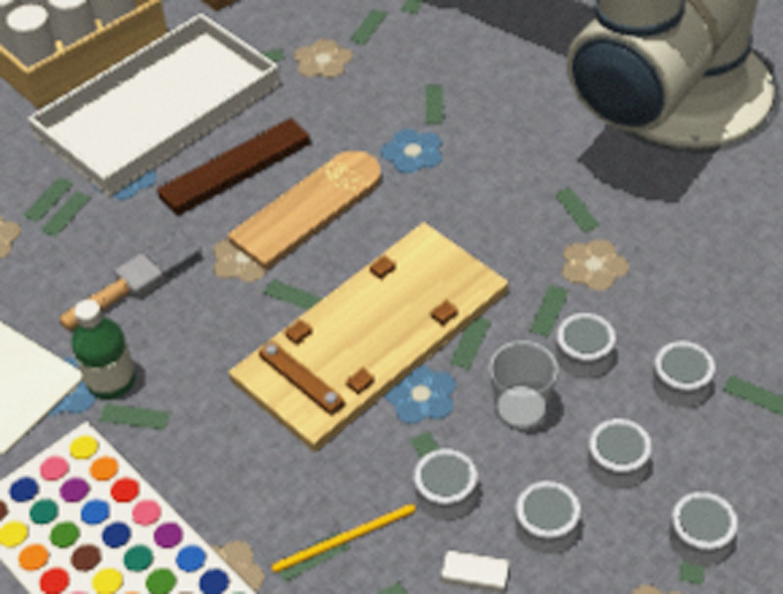

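View pics/si_z.png

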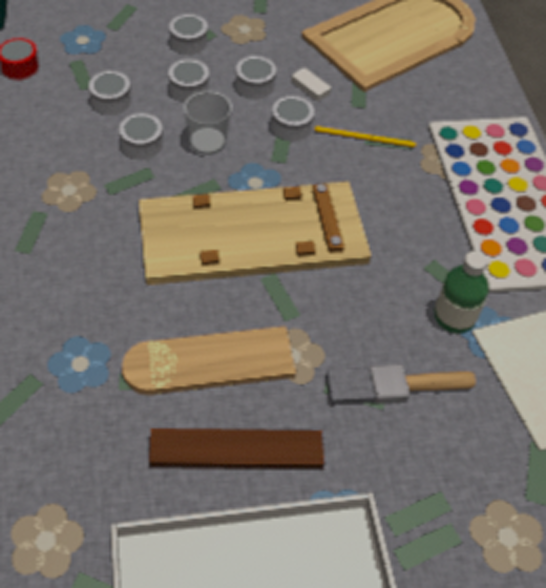

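Run:
```python
from bench import *
from h import *
g=dict(np.load("pics/wrist0.npz"));V=g["view"];print("cam",-V[:3,:3].T@V[:3,3],"look",-V[2,:3])
print(state()["ee_pos"])
for p in [(.42,-.12,.36),(.42,-.12,.33)]:
    for q in ([0,1,0,0],[0,0,1,0]):
        print(p,q,inverse_kinematics(p,q))
```

```text
cam [ 0.23128364 -0.55804039  0.38426759] look [-0.26817238 -0.072049   -0.96067295]
[ 0.15813284 -0.57850664  0.18998346]
(0.42, -0.12, 0.36) [0, 1, 0, 0] [-3.56216126e-01 -2.33748956e-01  1.23134191e+00 -4.44089210e-16
  2.14399970e+00  1.21458020e+00]
(0.42, -0.12, 0.36) [0, 0, 1, 0] [-3.56216126e-01 -2.33748956e-01  1.23134191e+00 -4.44089210e-16
  2.14399970e+00 -1.92701245e+00]
(0.42, -0.12, 0.33) [0, 1, 0, 0] [-3.56216126e-01 -2.63521533e-01  1.31283335e+00 -4.44089210e-16
  2.09228083e+00  1.21458020e+00]
(0.42, -0.12, 0.33) [0, 0, 1, 0] [-3.56216126e-01 -2.63521533e-01  1.31283335e+00 -4.44089210e-16
  2.09228083e+00 -1.92701245e+00]
```

Run:
```python
from bench import *
from h import *
move_to([.44,-.13,.36],[0,1,0,0])
hold(.3)
g=get_image("wrist");cv2.imwrite("pics/w1.png",g["frame"]);np.savez("pics/w1.npz",**g)
print(state()["time"],state()["ee_pos"],state()["ft_force"])
for t in tins(g): print(t)
```

```text
2.5083 [ 0.43996149 -0.13025988  0.35983541] [ 0.04905927 -0.59558536  0.59915493]
([0.6267, 0.2127, 0.0365], [0.061, 0.062, 0.01], 1270, [129, 130, 123], [112.0, 42.0])
([0.645, 0.02, 0.0313], [0.023, 0.11, 0.005], 575, [58, 103, 145], [230.0, 30.0])
([0.5086, -0.4334, 0.0322], [0.273, 0.159, 0.006], 1475, [186, 193, 193], [493.0, 114.0])
([0.5835, 0.3065, 0.0363], [0.06, 0.062, 0.01], 1200, [126, 127, 120], [62.0, 70.0])
([0.5056, -0.5399, 0.036], [0.2, 0.005, 0.012], 619, [54, 80, 93], [555.0, 117.0])
([0.5, 0.2163, 0.036], [0.053, 0.025, 0.012], 183, [102, 101, 99], [125.0, 121.0])
([0.5011, 0.169, 0.036], [0.053, 0.017, 0.012], 92, [151, 152, 148], [152.0, 121.0])
([0.4876, 0.4141, 0.0363], [0.059, 0.059, 0.01], 944, [125, 125, 119], [15.0, 129.0])
([0.4809, 0.3063, 0.0364], [0.058, 0.063, 0.01], 1007, [127, 128, 122], [76.0, 133.0])
([0.4053, 0.1924, 0.0365], [0.06, 0.061, 0.01], 876, [131, 131, 125], [148.0, 174.0])
([0.3617, 0.2878, 0.0365], [0.06, 0.062, 0.009], 846, [128, 128, 122], [101.0, 197.0])
([0.2742, -0.6498, 0.0357], [0.133, 0.22, 0.009], 5210, [187, 201, 199], [583.0, 239.0])
([0.2403, 0.3789, 0.0358], [0.023, 0.052, 0.009], 156, [23, 26, 142], [69.0, 254.0])
```

View pics/w1.png

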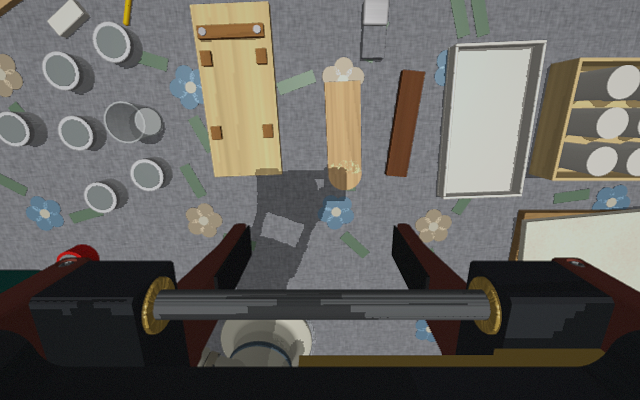

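The wrist view shows the board at (235,90), the fence at (230,30), the plaque at (345,130) with its arch end down at (345,180), the batten at (405,122) and the tray at (493,118). The square end of the plaque points the same way as the fence.

```bash
cat >> h.py <<'E'
def blobs(g,zlo,zhi,box,minpx=40,hsv=None):
    P=cloud(g);m=((P[...,2]>zlo)&(P[...,2]<zhi)&(P[...,0]>box[0])&(P[...,0]<box[1])&(P[...,1]>box[2])&(P[...,1]<box[3]))
    if hsv is not None: m&=cv2.inRange(cv2.cvtColor(g["frame"],cv2.COLOR_BGR2HSV),np.array(hsv[0]),np.array(hsv[1]))>0
    m=cv2.morphologyEx(m.astype(np.uint8),cv2.MORPH_OPEN,np.ones((2,2),np.uint8))
    n,l,st,c=cv2.connectedComponentsWithStats(m);o=[]
    for i in range(1,n):
        if st[i,4]>=minpx:
            q=P[l==i];o.append((q,cv2.minAreaRect(q[:,:2].astype(np.float32)*1000),int(st[i,4]),l==i))
    return o
def planerect(g,mask,z):
    c=max(cv2.findContours(mask.astype(np.uint8),0,cv2.CHAIN_APPROX_NONE)[0],key=len).reshape(-1,2)
    return cv2.minAreaRect((onplane(g,c,z)[:,:2]*1000).astype(np.float32))
E
python3 - <<'E'
from h import *
g=dict(np.load("pics/w1.npz"))
P=cloud(g)
for nm,a in dict(board=(.012,.023,(.35,.75,-.06,.12)),blocks=(.0245,.036,(.38,.75,-.06,.12)),plaque=(.008,.02,(.35,.75,-.2,-.08)),batten=(.009,.022,(.35,.75,-.3,-.2)),tray=(.026,.04,(.3,.75,-.54,-.33)),trayfl=(.0,.012,(.3,.75,-.54,-.33))).items():
    print(nm)
    for q,r,n,m in blobs(g,*a):
        pr=planerect(g,m,np.median(q[:,2])); print(n,np.round(np.median(q,0),4),np.round(np.concatenate([r[0],r[1],[r[2]]]),1),np.round(np.concatenate([pr[0],pr[1],[pr[2]]]),1))
for s in [(.35,.43),(.43,.5),(.5,.56)]:
    for y in [(-.05,0.1)]:
        m=(P[...,0]>s[0])&(P[...,0]<s[1])&(abs(P[...,1]+.08)<.01)&(abs(P[...,2])<.02);print(s,np.median(P[m][:,2]))
E
```

```text
board
11070 [0.5471 0.0137 0.0184] [543.9 -23.2 301.1 212.1   0.9] [542.8  14.5 289.9 130.7   2.2]
blocks
952 [0.6431 0.0184 0.0303] [609.4 -42.9 243.7  75.5  60.1] [643.3  18.5  21.2 110.1   2.4]
174 [ 0.6068 -0.0296  0.0282] [ 6.072e+02 -2.880e+01  2.270e+01  1.740e+01  5.000e-01] [606.2 -29.5  23.1  18.5   0. ]
170 [0.6031 0.0643 0.028 ] [567.8 -29.7 223.9  26.9  69.4] [603.   63.9  23.7  18.4   2.3]
141 [ 0.4817 -0.035   0.0283] [491.6 -77.9  25.7 111.4  12. ] [482.4 -35.   23.   18.3   0. ]
142 [0.4797 0.0593 0.0284] [490.3 -29.2  25.1 205.9   7.3] [478.8  59.1  23.1  19.3   0. ]
plaque
3453 [ 0.4825 -0.1719  0.0145] [ 467.6 -165.9   73.8  204.2   89.2] [ 468.6 -172.5  199.5   63.3    2.2]
batten
1355 [ 0.6503 -0.2212  0.0186] [ 601.1 -202.2   68.6  213.2   67.5] [ 648.2 -221.7   40.3   88.6   89.5]
2158 [ 0.4899 -0.2826  0.0165] [ 472.5 -253.   186.5  183.2   26.2] [ 491.  -284.2   41.6  189.9   84.9]
40 [ 0.4532 -0.2046  0.0078] [ 452.9 -204.8   37.7    4.3    2.5] [ 453.1 -204.7   36.     1.9    2.2]
84 [ 0.4088 -0.2054  0.0139] [ 454.5 -179.   155.2   25.5   29.5] [ 408.8 -2
[... 857 characters left out ...]
7.6 -346.9  407.6  247.4   34.4] [ 467.  -438.9  212.9  340.7   90. ]
86 [ 6.121e-01 -5.347e-01  6.000e-04] [ 615.9 -535.1   13.6   30.6   89. ] [ 615.9 -533.7   31.4   12.7    6.7]
10298 [ 0.5058 -0.4421  0.0057] [ 489.5 -318.1  261.   374.6    2.1] [ 492.6 -443.2  263.7  133.9    2.3]
55 [ 0.5824 -0.536   0.0011] [ 553.2 -335.4   17.8  417.8    7.9] [ 580.2 -536.    17.3   15.8   80. ]
63 [ 0.5201 -0.5369  0.001 ] [ 519.1 -536.     9.8   26.8   89.4] [ 519.3 -536.4   10.6   27.3   85.3]
40 [ 0.4966 -0.5379  0.0012] [ 494.8 -536.8   15.6    8.8    8.3] [ 495.  -538.    16.5    9.2   11.8]
(0.35, 0.43) 0.00048623406356362864
(0.43, 0.5) 0.0005822016531811247
(0.5, 0.56) 0.0003871663444812712
```

```bash
cat > r.py <<'E'
from bench import *
from h import *
def Q(a): return [0,np.cos(a/2),np.sin(a/2),0]
def ft(n=8):
    f=[]
    for _ in range(n): f.append(state()["ft_force"]); hold(.03)
    return np.mean(f,0)
def st(): 
    s=state(); print("t %.1f gap %.4f ee %s ft %s j6 %.2f"%(s["time"],s["finger_gap"],np.round(s["ee_pos"],4),np.round(s["ft_force"],2),s["joint_pos"][5]))
def snap(n,f):
    g=get_image(n);cv2.imwrite(f"pics/{f}.png",g["frame"]);np.savez(f"pics/{f}.npz",**g);return g
E
python3 - <<'E'
from r import *
a=np.radians(2.2)
move_to([.4686,-.1725,.07],Q(a)); f0=ft(5)
move_l([.4686,-.1725,.011],.1); st()
close(); st()
move_l([.4686,-.1725,.10],.15); print(f0,ft()); st()
g=snap("wrist","w2")
E
```

```text
t 4.5 gap 0.0880 ee [ 0.4689 -0.1726  0.0115] ft [0.64 0.74 0.51] j6 1.11
t 5.9 gap 0.0005 ee [ 0.4686 -0.1725  0.011 ] ft [ 0.34 -0.2   0.23] j6 1.11
[0.03532888 0.48215465 0.13592444] [-0.0517365   0.03863022  0.10887814]
t 6.9 gap 0.0003 ee [ 0.4681 -0.1723  0.0989] ft [-0.37  0.08  0.1 ] j6 1.11
```

View pics/w2.png

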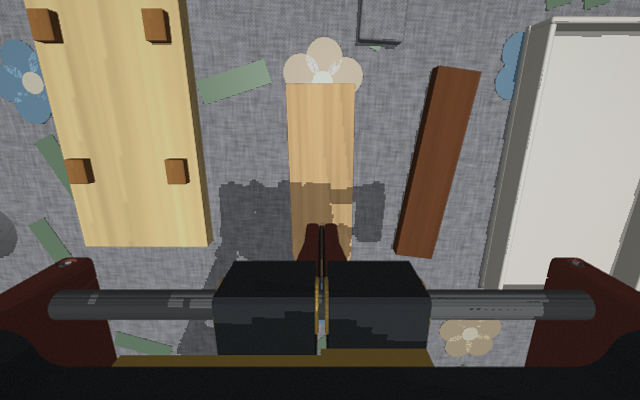

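The jaws shut completely and the plaque is still on the table, with its square end at (322,85). I'll find out why before trying again.

Run:
```python
from r import *
st()
g=dict(np.load("pics/w2.npz"))
for q,r,n,m in blobs(g,.008,.025,(.35,.75,-.215,-.11)):
    pr=planerect(g,m,.014); print(n,np.round(np.median(q,0),4),np.round(np.concatenate([pr[0],pr[1],[pr[2]]]),1))
s=snap("side","s2");cv2.imwrite("pics/s2z.png",cv2.resize(s["frame"][150:350,200:480],None,fx=2.8,fy=2.8))
```

```text
t 7.0 gap 0.0005 ee [ 0.4682 -0.1723  0.0992] ft [-0.97 -0.51  0.08] j6 1.11
854 [ 0.6201 -0.2073  0.0179] [ 621.1 -208.    17.5   33.4   89.7]
9901 [ 0.5014 -0.1706  0.0146] [ 478.6 -172.   180.8   64.     2.9]
```

View pics/s2z.png

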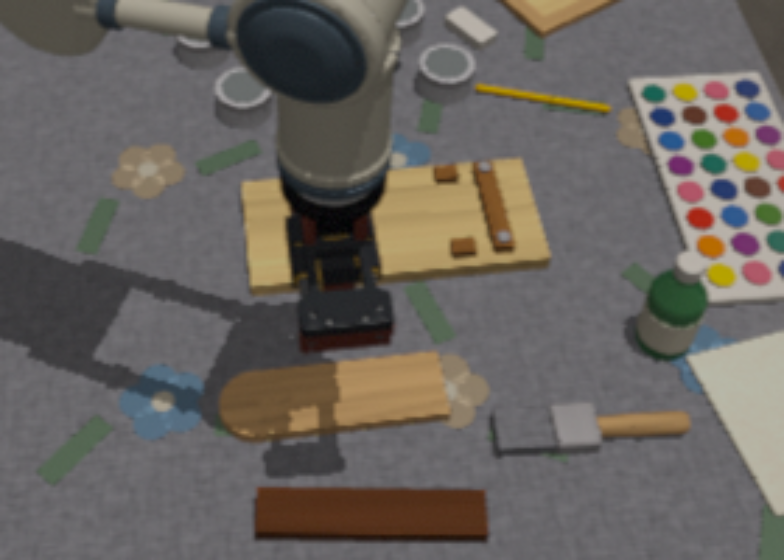

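Run:
```python
from r import *
import bench
print([k for k in dir(bench) if not k.startswith('_')]); print(getattr(bench,'tcp_to_tips',None))
for f,ee in (("w1",(.44,-.13,.36)),("w2",(.468,-.172,.099))):
    g=dict(np.load(f"pics/{f}.npz"));P=cloud(g)
    D=g["depth"]
    m=(D<.33)&(D>0.1)&(np.arange(400)[:,None]<262)&(abs(np.arange(640)-320)<120)
    q=P[m]; i=np.argsort(q[:,2])[:30]
    print(f,m.sum(),np.round(q[i].mean(0)-ee,4),np.round(q.min(0)-ee,4),np.round(q.max(0)-ee,4))
```

```text
['IKError', 'close', 'get_image', 'gripper_open', 'hold', 'inverse_kinematics', 'job_done', 'move_l', 'move_to', 'movej', 'state', 'tcp_to_tips']
0.008
w1 2450 [ 0.0043 -0.0119  0.0323] [-0.01   -0.0541  0.031 ] [0.0121 0.0558 0.0797]
w2 62220 [ 0.1053  0.0066 -0.101 ] [-0.094  -0.139  -0.1015] [0.1765 0.1353 0.0791]
```

Run:
```python
from r import *
g=dict(np.load("pics/w1.npz"));P=cloud(g);ee=np.array((.44,-.13,.36))
for u,v in [(243,230),(246,228),(249,228),(249,232),(240,235),(248,250),(248,260),(225,250),(397,230),(405,235)]: print(u,v,np.round(P[v,u]-ee,4),g["depth"][v,u])
g=dict(np.load("pics/w2.npz"));P=cloud(g);ee=np.array((.468,-.172,.099))
for u,v in [(315,226),(328,226),(315,235),(328,240),(310,250)]: print(u,v,np.round(P[v,u]-ee,4),g["depth"][v,u])
g=dict(np.load("pics/w1.npz"));print(proj(g,[.44+0,-.13+.044,.352]),proj(g,[.44,-.13-.044,.352]))
```

```text
243 230 [0.0101 0.0457 0.0411] 0.16530357
246 228 [0.0095 0.0451 0.0367] 0.16973226
249 228 [0.0085 0.044  0.0342] 0.17234555
249 232 [0.0064 0.0439 0.0354] 0.1718762
240 235 [0.0103 0.0454 0.0484] 0.15821561
248 250 [-0.0034  0.0441  0.0398] 0.17032243
248 260 [-0.0091  0.044   0.0416] 0.17021248
225 250 [0.0114 0.0471 0.0685] 0.13860038
397 230 [ 0.0098 -0.044   0.0403] 0.16621181
405 235 [ 0.0109 -0.0459  0.0497] 0.15689994
315 226 [0.0114 0.0044 0.038 ] 0.16807961
328 226 [ 0.0115 -0.0033  0.0377] 0.1684083
315 235 [0.0112 0.0042 0.0505] 0.15613973
328 240 [ 0.012  -0.0028  0.0579] 0.14887513
310 250 [0.011  0.0062 0.0678] 0.13950975
[[263.38918329 216.62205221]] [[379.6871136  216.65607907]]
```

Run:
```python
from r import *
g=dict(np.load("pics/s2.npz"))
for z in (.08,.09,.1,.11,.12,.13,.14): print(z,proj(g,[.468,-.172,z]))
P=cloud(g)
for v in range(255,285,3): print(v,np.round(P[v,323],4),g["frame"][v,323])
```

```text
0.08 [[317.56149945 275.48917172]]
0.09 [[317.58372113 273.16093695]]
0.1 [[317.60627427 270.79797482]]
0.11 [[317.62916634 268.3995025 ]]
0.12 [[317.65240503 265.96471347]]
0.13 [[317.67599827 263.49277661]]
0.14 [[317.69995424 260.98283523]]
255 [ 0.4726 -0.2359  0.2534] [44 43 39]
258 [ 0.472  -0.2424  0.2528] [46 43 42]
261 [ 0.4713 -0.2494  0.2528] [44 41 39]
264 [ 0.4706 -0.2574  0.2544] [44 41 41]
267 [ 0.4702 -0.2625  0.2518] [21 21 19]
270 [ 0.4707 -0.2592  0.2365] [17 21 43]
273 [ 0.4713 -0.2551  0.2193] [21 23 43]
276 [ 0.4862 -0.1251  0.0017] [105 101 102]
279 [ 0.4848 -0.14    0.0112] [ 95 139 170]
282 [ 0.4835 -0.153   0.0184] [ 90 134 168]
```

Two cameras agree that the hand sits about 40 mm higher than the stated TCP-to-tip distance implies. The wrist depth puts the tips at TCP +0.031 m. I'll check this by touching the bare table gently with closed fingers.

Run:
```python
from r import *
move_to([.46,-.095,.03],Q(.04)); f0=ft(6)
z=.03
move_l([.46,-.095,-.018],.08); 
z=-.018
while z>-.045:
    z-=.0015; move_l([.46,-.095,z],.03); f=np.mean([state()["ft_force"] for _ in range(3)],0)-f0
    if abs(f[2])>2.5: break
print(z,f); st()
move_l([.46,-.095,.03],.15); st()
```

```text
-0.03300000000000001 [-4.65664079  1.77692932  8.74629818]
t 10.9 gap 0.0001 ee [ 0.4602 -0.0951 -0.0315] ft [-4.51  1.56  9.25] j6 1.25
t 11.5 gap 0.0005 ee [ 0.4597 -0.0949  0.0293] ft [-0.36  0.07 -0.79] j6 1.25
```

Confirmed: the tips touch the table at a reported z of about −0.031, so the tips are 31 mm behind the TCP. I'll plan by tip height from now on.

```bash
cat >> r.py <<'E'
T=.031
def go(x,y,zt,a): move_to([x,y,zt-T],Q(a))
def lin(x,y,zt,sp=.12,a=None): move_l([x,y,zt-T],sp,None if a is None else Q(a))
E
python3 - <<'E'
from r import *
a=np.radians(2.3)
gripper_open()
go(.4686,-.1725,.07,a); f0=ft(5)
lin(.4686,-.1725,.003); st()
close(); st()
lin(.4686,-.1725,.08,.15); print(ft()-f0); st()
g=snap("wrist","w3")
E
```

```text
t 14.2 gap 0.0876 ee [ 0.469  -0.1725 -0.0274] ft [-0.27  0.08  0.25] j6 1.11
t 14.7 gap 0.0638 ee [ 0.4689 -0.1726 -0.0274] ft [0.15 1.75 1.85] j6 1.11
[ 0.69930371  0.22134678 -1.33526454]
t 15.6 gap 0.0636 ee [ 0.468  -0.1722  0.0478] ft [-0.14  0.91 -1.63] j6 1.11
```

View pics/w3.png

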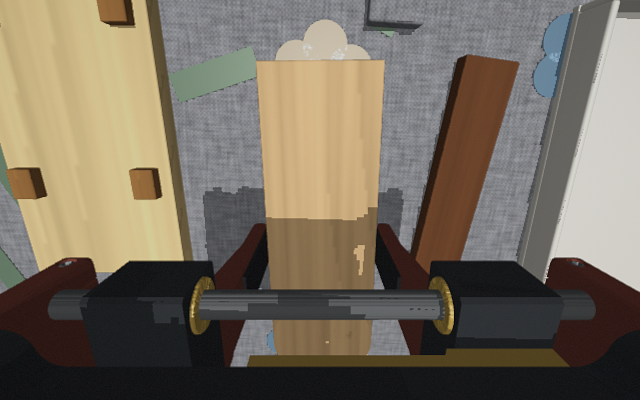

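The plaque is held square in the jaws, with its front edge at row 60. Next: carry it over the board, lower it about 12 mm short of the fence, and feel forward.

```bash
cat >> r.py <<'E'
C=np.array([.5427,.0145]);YAW=.0405
def jig(x,y=0): 
    c,s=np.cos(YAW),np.sin(YAW); return C+np.array([c*x-s*y,s*x+c*y])
E
python3 - <<'E'
from r import *
p=jig(-.0214)
go(*p,.08,YAW); st()
lin(*p,.032,.12); hold(.2); 
f0=ft(6); lin(*p,.0215,.03); hold(.2); f1=ft(6);print("down",f1-f0); st()
u=np.array([np.cos(YAW),np.sin(YAW)])
x=-.0214
while x<.004:
    x+=.001; lin(*jig(x),.0215,.02); f=np.mean([state()["ft_force"] for _ in range(3)],0)-f1
    fx=f[:2]@u; print(round(x,4),round(fx,2),round(f[2],2),end=" | ")
    if fx<-3.5: break
st()
E
```

```text
t 16.4 gap 0.0639 ee [0.5212 0.0129 0.0489] ft [-0.03  0.05 -1.46] j6 1.49
down [-0.82739392  0.68295581  2.09639481]
t 18.3 gap 0.0634 ee [ 0.5212  0.0137 -0.0096] ft [-0.24  0.44  1.18] j6 1.49
-0.0204 0.98 -0.27 | -0.0194 1.38 -0.57 | -0.0184 0.75 -0.96 | -0.0174 0.16 -2.33 | -0.0164 0.87 -0.46 | -0.0154 1.75 -2.1 | -0.0144 0.93 -0.99 | -0.0134 0.35 -1.51 | -0.0124 0.74 -1.63 | -0.0114 2.04 -1.87 | -0.0104 0.8 -1.33 | -0.0094 1.43 -1.65 | -0.0084 1.18 -2.17 | -0.0074 -3.29 -0.16 | -0.0064 -8.54 3.78 | t 22.1 gap 0.0638 ee [ 0.5347  0.0143 -0.0096] ft [-9.4  -0.2   4.27] j6 1.49
```

Run:
```python
from r import *
gripper_open(); hold(.2)
lin(*jig(-.0065),.09,.15); 
move_to([.44,-.06,.36],[0,1,0,0]); hold(.3)
g=snap("wrist","w4"); st()
for nm,a in dict(board=(.012,.023,(.35,.75,-.06,.12)),blocks=(.0245,.036,(.38,.75,-.06,.12)),batten=(.009,.022,(.35,.6,-.35,-.2))).items():
    print(nm)
    for q,r,n,m in blobs(g,*a):
        pr=planerect(g,m,np.median(q[:,2])); print(n,np.round(np.median(q,0),4),np.round(np.concatenate([pr[0],pr[1],[pr[2]]]),1))
cv2.imwrite("pics/w4z.png",cv2.resize(g["frame"][0:230,150:400],None,fx=2.6,fy=2.6,interpolation=cv2.INTER_CUBIC))
```

```text
t 25.0 gap 0.0881 ee [ 0.4401 -0.0599  0.3594] ft [ 0.23 -0.71 -0.13] j6 1.36
board
6771 [0.5501 0.0148 0.0184] [542.9  14.9 290.  129.9   2.2]
blocks
5296 [0.5652 0.0133 0.0322] [544.   15.2 219.1 109.4   2. ]
169 [ 0.6065 -0.03    0.028 ] [606.5 -29.9  16.9  24.7  89.4]
172 [0.603  0.0643 0.028 ] [6.026e+02 6.400e+01 2.310e+01 1.850e+01 1.000e-01]
133 [ 0.4831 -0.0337  0.0284] [482.2 -34.4  16.3  23.1  89.6]
131 [0.4795 0.0594 0.0281] [4.794e+02 5.910e+01 2.130e+01 1.810e+01 1.000e-01]
batten
2455 [ 0.4988 -0.2843  0.0165] [ 491.  -283.6   42.8  189.9   84.8]
```

View pics/w4z.png

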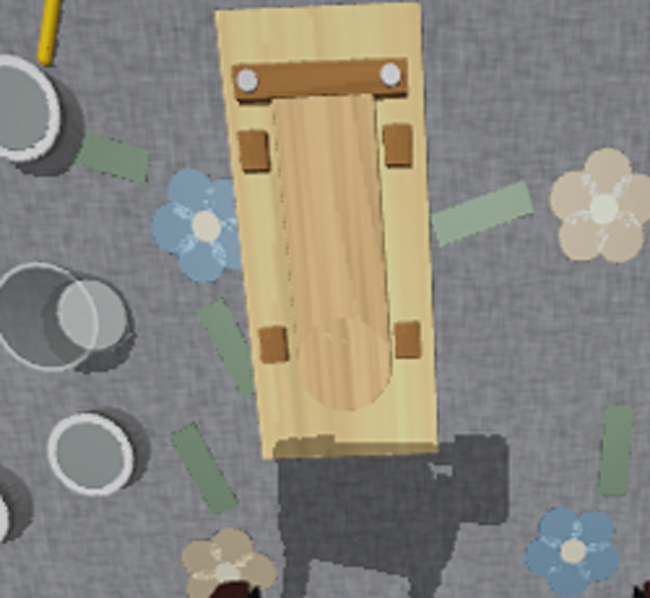

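The plaque lies between the blocks, its square end touching the fence at zoomed row 95. Next I'll measure how well it is centred.

Run:
```python
from r import *
g=dict(np.load("pics/w4.npz"));P=cloud(g)
X=(P[...,:2]-C)@np.array([[np.cos(YAW),-np.sin(YAW)],[np.sin(YAW),np.cos(YAW)]])
m=(P[...,2]>.026)&(P[...,2]<.04)&(X[...,0]<.083)&(X[...,0]>-.13)&(abs(X[...,1])<.036)
m=cv2.morphologyEx(m.astype(np.uint8),cv2.MORPH_OPEN,np.ones((3,3)))
print(np.median(P[...,2][m>0]))
# edges per row on plane z=.032
rows=[]
for v in range(400):
    us=np.where(m[v])[0]
    if len(us)>20:
        q=onplane(g,[(us[0]-.5,v),(us[-1]+.5,v)],.032)[:,:2]-C
        q=q@np.array([[np.cos(YAW),-np.sin(YAW)],[np.sin(YAW),np.cos(YAW)]]); rows.append((q[:,0].mean(),q[:,1].mean(),abs(q[0,1]-q[1,1])))
rows=np.array(rows)*1000;k=(rows[:,0]<75)&(rows[:,0]>-70)
p=np.polyfit(rows[k,0],rows[k,1],1);print("angle",p[0],"y at -8:",np.polyval(p,-8),"width",rows[k,2].mean(),"tail x",rows[:,0].min())
```

```text
0.03245383954336517
angle 0.006388102463165371 y at -8: 0.024829914549279193 width 64.1136402412686 tail x -100.66121468604233
```

Run:
```python
from r import *
a=np.radians(-5.15)
go(.491,-.2838,.06,a); f0=ft(5)
lin(.491,-.2838,.003); close(); st()
lin(.491,-.2838,.09,.15); print(ft()-f0); st()
p=jig(-.008)
go(*p,.09,YAW); st()
if state()["finger_gap"]>.035:
    lin(*p,.042,.12); hold(.2); f1=ft(5)
    z=.042
    while z>.0345:
        z-=.0007; lin(*p,z,.02); f=np.mean([state()["ft_force"] for _ in range(4)],0)-f1
        if f[2]>2: break
    print(z,f); st()
    gripper_open(); hold(.2); lin(*p,.1,.15)
    move_to([.44,-.0,.36],[0,1,0,0]); hold(.3)
    g=snap("wrist","w5"); st()
    for t in tins(g,.03,.042,(.2,.7,.1,.5)): print(t)
    for q,r,n,m in blobs(g,.040,.056,(.38,.75,-.06,.12)):
        pr=planerect(g,m,.048); print(n,np.round(np.median(q,0),4),np.round(np.concatenate([pr[0],pr[1],[pr[2]]]),1), "target",p)
```

```text
t 28.1 gap 0.0400 ee [ 0.491  -0.2838 -0.028 ] ft [-0.7  -0.41  0.55] j6 1.08
[-0.00304726 -0.42865689 -1.54574846]
t 29.1 gap 0.0398 ee [ 0.4905 -0.2835  0.0578] ft [ 0.61 -0.07 -0.97] j6 1.08
t 30.3 gap 0.0397 ee [0.5348 0.0132 0.059 ] ft [ 0.01  0.02 -1.3 ] j6 1.49
0.03430000000000001 [-1.78450212 -0.68135167  5.56373301]
t 33.9 gap 0.0396 ee [0.5348 0.0141 0.004 ] ft [-2.15 -0.53  4.47] j6 1.49
t 37.1 gap 0.0876 ee [0.4401 0.     0.3593] ft [-0.3   0.08 -0.64] j6 1.49
([0.6267, 0.2135, 0.0365], [0.06, 0.062, 0.01], 1258, [147, 148, 141], [191.0, 41.0])
([0.5834, 0.3071, 0.0364], [0.061, 0.062, 0.009], 1181, [140, 141, 134], [139.0, 70.0])
([0.5003, 0.2141, 0.0359], [0.055, 0.032, 0.012], 137, [104, 103, 101], [200.0, 121.0])
([0.4882, 0.4178, 0.0364], [0.059, 0.063, 0.01], 1022, [135, 136, 129], [86.0, 128.0])
([0.4812, 0.3072, 0.0365], [0.059, 0.061, 0.009], 992, [140, 141, 134], [149.0, 132.0])
([0.4054, 0.1934, 0.0366], [0.06, 0.06, 0.01], 863, [143, 144, 138], [217.0, 174.0])
([0.362, 0.2885, 0.0366], [0.061, 0.061, 0.009], 820, [138, 138, 132], [169.0, 196.0])
([0.2367, 0.3759, 0.0361], [0.024, 0.057, 0.009], 254, [37, 41, 131], [135.0, 256.0])
2814 [0.5418 0.0128 0.0484] [534.5  12.7 190.   40.    2.3] target [0.53470656 0.01417609]
```

View pics/w5.png

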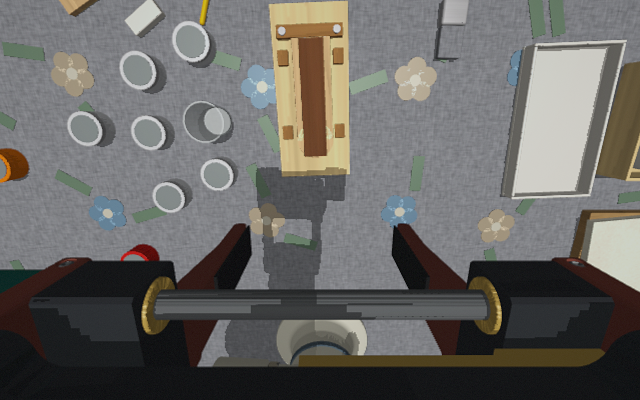

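The batten lies on the plaque at (534.5, 12.7) mm, 1.5 mm from target, at image position (312,95). Now I'll lift and weigh each tin.

```bash
cat >> r.py <<'E'
BAT=np.array([.5346,.0137]);TR=np.array([.4926,-.4336]);TY=.040
CUP=(.5,.195)
def off(c,a,x,y=0): return c+np.array([np.cos(a)*x-np.sin(a)*y,np.sin(a)*x+np.cos(a)*y])
def see(n="scene"):
    g=get_image(n);o=[]
    for t in tins(g,.030,.042,(.25,.75,.08,.55)):
        c,e,px,col,uv=t
        if max(col)-min(col)<25 and px>60 and min(e[:2])>.045 and max(e[:2])<.075 and np.hypot(c[0]-CUP[0],c[1]-CUP[1])>.04: o.append(np.array(c[:2])-[.0008,.0010])
    return o
def yawfor(i,L):
    best=None
    ob=[(p,.030) for j,p in enumerate(L) if j!=i]+[(np.array(CUP),.035)]
    for a in np.arange(-.4,1.3,.05):
        d=np.array([-np.sin(a),np.cos(a)]);e=np.array([np.cos(a),np.sin(a)]);c=1
        for s in(1,-1):
            f=L[i]+s*d*.051
            for p,r in ob:
                v=p-f;dx=max(abs(v@d)-.0075,0);dy=max(abs(v@e)-.011,0);c=min(c,np.hypot(dx,dy)-r)
        c=min(c,.02)-.001*abs(a)
        if best is None or c>best[0]: best=(c,a)
    return best
def pick(p,a,lift=.10):
    go(*p,.075,a); f0=ft(8); lin(*p,.008,.15); close(); lin(*p,lift,.15); hold(.15); w=f0[2]-ft(12)[2]
    gap=state()["finger_gap"]; print("picked",np.round(p,4),"yaw %.2f"%a,"gap %.4f W %.2f"%(gap,w)); return gap,w
def place(c,z,a):
    go(*c,z+.06,a); gap=state()["finger_gap"]; print("gap over target",gap)
    if gap<.055: return False
    lin(*c,z+.008+.0012,.10); hold(.15); gripper_open(); hold(.1); lin(*c,z+.07,.2); st(); return True
E
python3 - <<'E'
from r import *
L=see(); print(len(L),np.round(L,4).tolist())
for i in range(len(L)): print(np.round(L[i],3),yawfor(i,L))
i=int(np.argmin([np.linalg.norm(p-[.362,.288]) for p in L]))
pick(L[i],yawfor(i,L)[1]); st()
E
```

```text
6 [[0.4049, 0.1926], [0.3615, 0.2889], [0.4808, 0.3072], [0.6268, 0.2132], [0.584, 0.3071], [0.4879, 0.4181]]
[0.405 0.193] (np.float64(0.01995), np.float64(-0.0500000000000001))
[0.362 0.289] (np.float64(0.01995), np.float64(-0.0500000000000001))
[0.481 0.307] (np.float64(0.0199), np.float64(0.09999999999999987))
[0.627 0.213] (np.float64(0.0199), np.float64(-0.10000000000000009))
[0.584 0.307] (np.float64(0.0199), np.float64(-0.10000000000000009))
[0.488 0.418] (np.float64(0.02), np.float64(-1.1102230246251565e-16))
picked [0.3615 0.2889] yaw -0.05 gap 0.0597 W 3.35
t 41.5 gap 0.0597 ee [0.3615 0.2889 0.069 ] ft [-0.25  0.14 -3.5 ] j6 2.22
```

Full (3.35 N). I'll place it at the middle slot first and check it there.

```bash
cat >> r.py <<'E'
def chk(f):
    move_to([.42,0,.36],[0,1,0,0]); hold(.2); g=snap("wrist",f)
    P=cloud(g)
    for q,r,n,m in blobs(g,.075,.095,(.38,.75,-.06,.12)):
        pr=planerect(g,m,.084);d=np.array(pr[0])/1000-BAT; print("on batten: jx %.1f jy %.1f size %s z %.4f"%(1e3*(d[0]*np.cos(YAW)+d[1]*np.sin(YAW)),1e3*(-d[0]*np.sin(YAW)+d[1]*np.cos(YAW)),np.round(pr[1],1),np.median(q[:,2])))
    for q,r,n,m in blobs(g,.035,.048,(.33,.7,-.52,-.35)): print("tray",np.round(np.median(q,0),4),n)
    print("tins",np.round([t[0][:2] for t in tins(g,.03,.042,(.25,.75,.1,.55)) if t[2]>300],4).tolist()); return g
E
python3 - <<'E'
from r import *
print(place(off(BAT,YAW,0),.048,YAW)); chk("w6")
E
```

```text
gap over target 0.05954927365121073
t 44.7 gap 0.0874 ee [0.5351 0.0137 0.0875] ft [-0.49 -0.29 -0.67] j6 1.49
True
on batten: jx -3.1 jy -0.9 size [59.5 60.3] z 0.0848
tins [[0.6266, 0.2135], [0.5834, 0.3072], [0.4881, 0.4177], [0.4811, 0.307], [0.4053, 0.1936]]
```

View pics/w6.png

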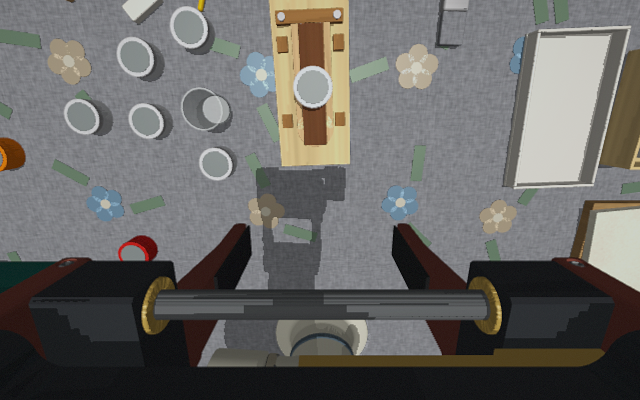

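The full tin stands on the batten middle (312,88), about 3 mm towards the near end. Next tin.

```bash
cat > nxt.py <<'E'
import sys
from r import *
t=np.array([float(sys.argv[1]),float(sys.argv[2])])
L=see(); print(len(L),np.round(L,3).tolist())
i=int(np.argmin([np.linalg.norm(p-t) for p in L])); assert np.linalg.norm(L[i]-t)<.06
gap,w=pick(L[i],yawfor(i,L)[1])
fs=[float(v) for v in sys.argv[3].split(",") if v]; es=[float(v) for v in sys.argv[4].split(",") if v]
if gap>.055 and w>1.9: print("FULL",place(off(BAT,YAW,fs[0]),.048,YAW))
elif gap>.055 and .2<w<1.5: print("EMPTY",place(off(TR,TY,es[0]),.005,TY))
else: print("??")
E
python3 nxt.py .405 .193 .063,-.0625 -.094
```

```text
5 [[0.405, 0.194], [0.481, 0.307], [0.627, 0.213], [0.584, 0.307], [0.488, 0.418]]
picked [0.4054 0.1936] yaw -0.00 gap 0.0595 W 0.31
gap over target 0.05928479531588951
t 54.5 gap 0.0877 ee [ 0.399  -0.4378  0.0447] ft [0.32 0.47 0.21] j6 0.64
EMPTY True
```

```bash
python3 nxt.py .488 .418 .063,-.0625 -.031; python3 -c "
from r import *
g=snap('side','s3');g=snap('scene','c3')"
```

```text
4 [[0.481, 0.307], [0.627, 0.214], [0.584, 0.307], [0.488, 0.418]]
picked [0.4882 0.418 ] yaw -0.00 gap 0.0594 W 3.88
gap over target 0.059478734155508445
t 63.9 gap 0.0875 ee [0.598  0.0162 0.0877] ft [ 0.15 -0.57 -0.83] j6 1.50
FULL True
```

View pics/c3.png

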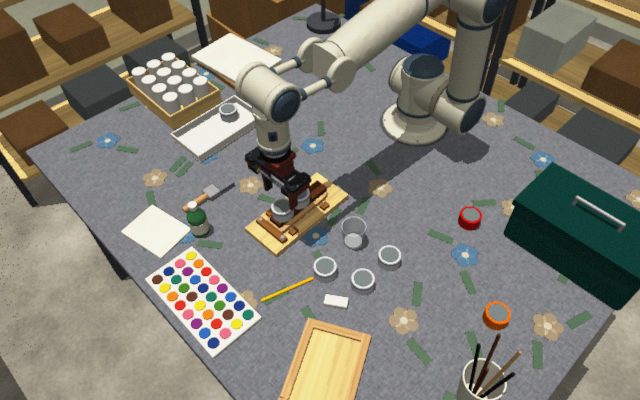

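Two tins are on the batten around (285,205), one is in the tray at (229,110), and three are still on the table. Next tin.

```bash
python3 nxt.py .481 .307 -.0625 -.031; python3 -c "
from r import *
chk('w7')"
```

```text
3 [[0.481, 0.307], [0.627, 0.213], [0.584, 0.307]]
picked [0.4808 0.3073] yaw 0.10 gap 0.0598 W 0.35
gap over target 0.05925815828349984
t 72.6 gap 0.0877 ee [ 0.462  -0.4353  0.0448] ft [ 0.11  0.33 -0.59] j6 0.72
EMPTY True
on batten: jx -2.5 jy -0.7 size [59.6 59.1] z 0.0848
tray [ 0.4815 -0.3985  0.0446] 184
tray [ 0.424 -0.46   0.042] 980
tins [[0.6266, 0.2135], [0.5833, 0.3072]]
```

View pics/w7.png

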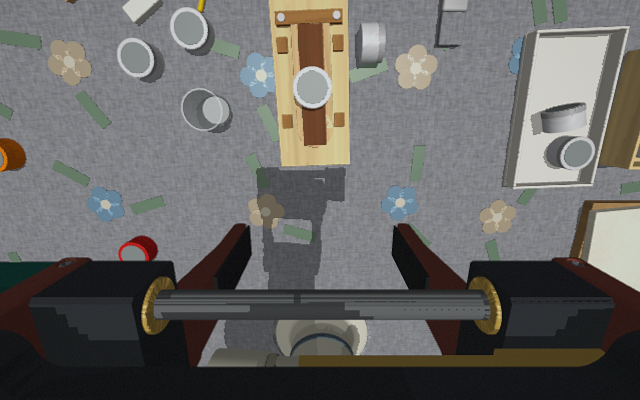

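Two things went wrong. The tin from the far batten slot is now lying on its side beside the board at (370,43), and the second tray tin leans tilted at (563,117). I'll look at the earlier picture and this one for the cause.

Run:
```python
from r import *
g=dict(np.load("pics/c3.npz"))
for q,r,n,m in blobs(g,.03,.05,(.3,.7,-.56,-.33),30): print("c3 tray",np.round(np.median(q,0),4),np.round(q.min(0),3),np.round(q.max(0),3),n)
for q,r,n,m in blobs(g,.07,.095,(.4,.7,-.1,.12),20): print("c3 bat",np.round(np.median(q,0),4),np.round(q.min(0),3),np.round(q.max(0),3),n)
cv2.imwrite("pics/c3z.png",cv2.resize(g["frame"][80:260,160:380],None,fx=3,fy=3))
g=dict(np.load("pics/s3.npz"));cv2.imwrite("pics/s3z.png",cv2.resize(g["frame"][170:400,250:450],None,fx=2.6,fy=2.6))
g=snap("side","s4");cv2.imwrite("pics/s4z.png",cv2.resize(g["frame"][170:400,250:450],None,fx=2.6,fy=2.6))
```

```text
c3 tray [ 0.5045 -0.5425  0.0338] [ 0.375 -0.582  0.004] [1.113 0.737 1.16 ] 249
c3 tray [ 0.4326 -0.4526  0.0422] [ 0.374 -0.512  0.002] [1.113 0.737 1.16 ] 219
c3 bat [0.5323 0.0356 0.083 ] [0.486 0.007 0.046] [0.554 0.042 0.093] 131
c3 bat [0.6027 0.0216 0.0847] [ 0.569 -0.011  0.048] [0.628 0.065 0.16 ] 341
```

View pics/c3z.png

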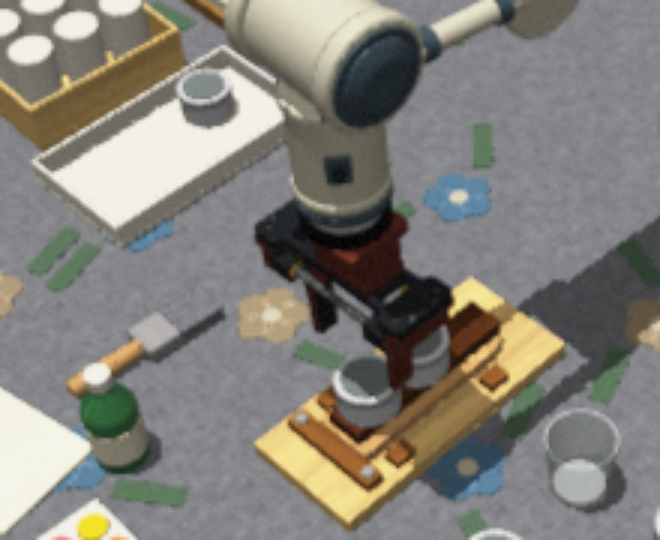

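View pics/s3z.png

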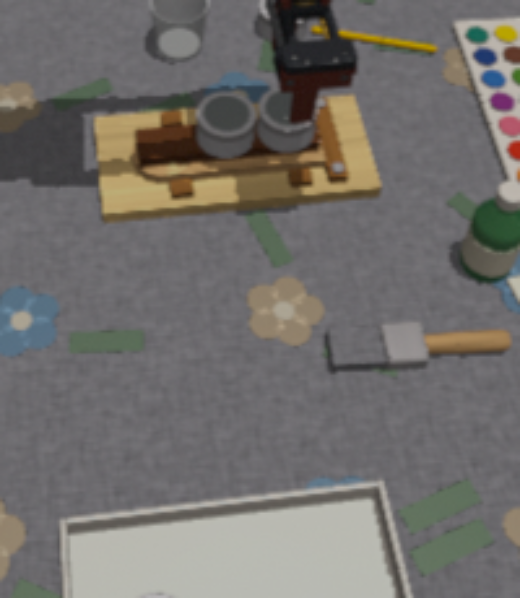

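View pics/s4z.png

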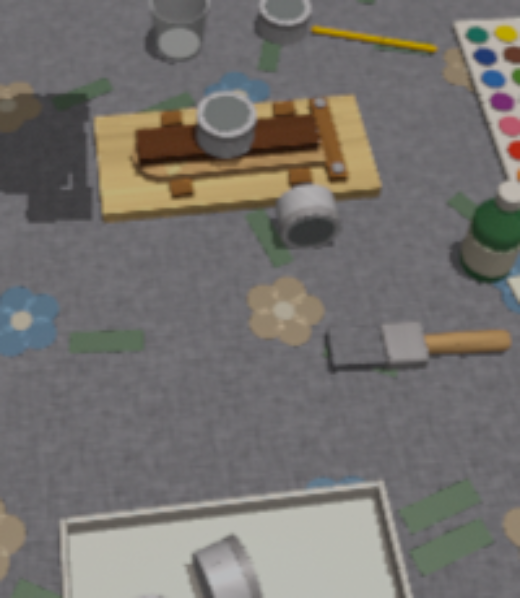

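The tin on the batten was most likely clipped by the tin I was carrying. The joint-space arc to the tray dropped too low over the board, so all carries will go much higher from now on. First I'll look closely at both tins and check that the plaque and batten are undisturbed.

Run:
```python
from r import *
g=dict(np.load("pics/w7.npz"))
X=g
P=cloud(g)
for q,r,n,m in blobs(g,.040,.056,(.38,.75,-.06,.12)):
    pr=planerect(g,m,.048);print("batten pieces",n,np.round(np.concatenate([pr[0],pr[1],[pr[2]]]),1))
for q,r,n,m in blobs(g,.012,.07,(.55,.7,-.12,-.045)): pr=planerect(g,m,.04);print("lying",n,np.round(q.min(0),4),np.round(q.max(0),4),np.round(np.median(q,0),4))
move_to([.46,-.30,.2],[0,1,0,0]); hold(.2); g=snap("wrist","w8"); st()
cv2.imwrite("pics/w8z.png",cv2.resize(g["frame"][0:260,90:640],None,fx=1.45,fy=1.45))
```

```text
batten pieces 1089 [596.3  15.3  66.3  39.9   2.3]
batten pieces 884 [473.3  10.3  67.3  40.    2.3]
lying 1053 [ 0.4962 -0.1138 -0.0021] [6.451e-01 2.000e-04 5.537e-01] [ 0.6013 -0.0815  0.0556]
t 76.4 gap 0.0880 ee [ 0.4606 -0.2993  0.2009] ft [ 0.07 -0.39 -0.83] j6 0.93
```

View pics/w8z.png

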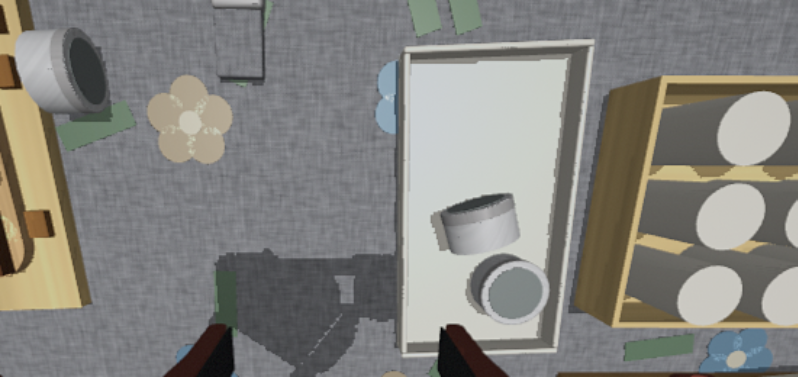

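The batten and the middle tin have not moved. The knocked full tin lies on its side against the board edge, at zoomed (65,70). Tray tin 1 stands flat at (515,290), shifted aside before I placed tin 2, and tin 2 lies on its side at (480,225). I'll fit cylinders to the depth data for both lying tins.

```bash
cat > cyl.py <<'E'
from r import *
from scipy.optimize import least_squares
def fitcyl(g,c0,zf,rad=.045,zmin=.03):
    P=cloud(g);m=(np.hypot(P[...,0]-c0[0],P[...,1]-c0[1])<rad)&(P[...,2]>zf+zmin)&(P[...,2]<zf+.066)
    n,l,s,_=cv2.connectedComponentsWithStats(m.astype(np.uint8)); k=1+np.argmax(s[1:,4]); q=P[l==k]
    best=None
    for a0 in np.arange(0,np.pi,.25):
        def f(p):
            d=-(q[:,0]-p[0])*np.sin(p[2])+(q[:,1]-p[1])*np.cos(p[2])
            return np.sqrt(d**2+(q[:,2]-zf-p[3])**2)-.030
        r=least_squares(f,[q[:,0].mean(),q[:,1].mean(),a0,.03],loss="soft_l1",f_scale=.002)
        if best is None or r.cost<best.cost: best=r
    p=best.x; e=np.array([np.cos(p[2]),np.sin(p[2])]); s=(q[:,:2]-p[:2])@e; lo,hi=np.percentile(s,[2,98]); c=p[:2]+e*(lo+hi)/2
    print("n",len(q),"c",np.round(c,4),"axis %.3f"%p[2],"zc %.4f"%p[3],"len %.3f"%(hi-lo),"cost %.6f"%best.cost,"ztop %.4f"%np.percentile(q[:,2],97)); return c,p[2]
E
python3 - <<'E'
from cyl import *
for f in("w7","w8"):
    g=dict(np.load(f"pics/{f}.npz")); fitcyl(g,(.605,-.075),0); fitcyl(g,(.475,-.425),.005)
g=snap("scene","c8"); fitcyl(g,(.605,-.075),0); fitcyl(g,(.475,-.425),.005)
for t in tins(g,.03,.042,(.25,.75,.1,.55)): print(t[0],t[2])
cv2.imwrite("pics/c8z.png",cv2.resize(g["frame"][80:260,160:380],None,fx=3,fy=3))
E
```

```text
n 1016 c [ 0.6064 -0.0814] axis 1.602 zc 0.0302 len 0.035 cost 0.001987 ztop 0.0612
n 1001 c [ 0.4883 -0.4241] axis 0.331 zc 0.0302 len 0.036 cost 0.002657 ztop 0.0663
n 2612 c [ 0.606 -0.083] axis 1.599 zc 0.0295 len 0.036 cost 0.011679 ztop 0.0610
n 1673 c [ 0.488 -0.424] axis 3.468 zc 0.0302 len 0.035 cost 0.003727 ztop 0.0661
n 312 c [ 0.6054 -0.0822] axis 1.613 zc 0.0301 len 0.037 cost 0.002025 ztop 0.0647
n 265 c [ 0.4747 -0.423 ] axis -0.032 zc 0.0283 len 0.075 cost 0.002148 ztop 0.0686
[0.4827, 0.1778, 0.0364] 61
[0.6278, 0.2142, 0.0374] 386
[0.5846, 0.3083, 0.0372] 406
```

View pics/c8z.png

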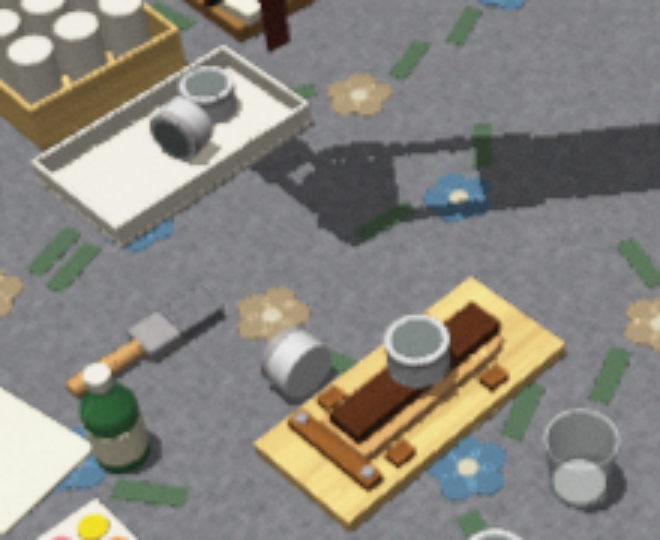

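```bash
cat >> cyl.py <<'E'
from scipy.spatial.transform import Rotation as Rn
def tq(ax,phi,sg):
    w=np.array([np.cos(ax),np.sin(ax),0]); h=sg*np.array([-w[1],w[0],0])
    z=np.array([0,0,-np.cos(phi)])+np.sin(phi)*w; x=np.cross(h,z)
    q=Rn.from_matrix(np.c_[x,h,z]).as_quat(); return [q[3],q[0],q[1],q[2]],z
def pose(G,ax,phi,sg,back=0):
    q,t=tq(ax,phi,sg); return np.array(G)+t*(.043-back),q
E
python3 - <<'E'
from cyl import *
g=dict(np.load("pics/c8.npz"));P=cloud(g);m=(P[...,2]>.08)&(P[...,2]<.125)&(P[...,0]>.6)&(abs(P[...,1]+.1)<.15);print("bottle",np.median(P[m],0) if m.any() else None)
for nm,G,ax in(("full",(.606,-.082,.030),1.60),("place",(.45,-.19,.026),0),("place",(.42,-.15,.026),.8),("place",(.45,-.17,.026),1.6),("tray",(.488,-.424,.035),.33),("traypl",(.51,-.43,.031),.04)):
  for sg in(1,-1):
    for d in(-45,-35,-20,0,20,35,45):
        try: r=inverse_kinematics(*[list(map(float,v)) for v in pose(G,ax,np.radians(d),sg)])
        except Exception as e: r=e
        print(nm,ax,sg,d,None if r is None else np.round(r,2))
E
```

```text
bottle [ 0.78329645 -0.12366886  0.09357425]
full 1.6 1 -45 None
full 1.6 1 -35 None
full 1.6 1 -20 None
full 1.6 1 0 None
full 1.6 1 20 None
full 1.6 1 35 [-0.47  0.38  1.37  0.53  1.7   2.62]
full 1.6 1 45 [-0.53  0.47  1.33  0.66  1.78  2.57]
full 1.6 -1 -45 [ 0.2   0.29  1.55 -0.77  1.5   0.31]
full 1.6 -1 -35 [ 0.13  0.23  1.56 -0.61  1.45  0.2 ]
full 1.6 -1 -20 [-0.    0.17  1.54 -0.35  1.42  0.02]
full 1.6 -1 0 [-0.19  0.18  1.5  -0.    1.46 -0.22]
full 1.6 -1 20 [-0.37  0.27  1.43  0.32  1.58 -0.42]
full 1.6 -1 35 [-0.47  0.38  1.37  0.53  1.7  -0.52]
full 1.6 -1 45 [-0.53  0.47  1.33  0.66  1.78 -0.57]
place 0 1 -45 [-0.32  0.53  1.25 -0.26  2.1  -1.93]
place 0 1 -35 [-0.34  0.39  1.37 -0.21  1.96 -1.93]
place 0 1 -20 [-0.38  0.16  1.57 -0.13  1.74 -1.95]
place 0 1 0 [-0.47 -0.15  1.84 -0.    1.45 -2.04]
place 0 1 20 [-0.61 -0.46  2.12  0.21  1.2  -2.23]
place 0 1 35 [-0.75 -0.67  2.33  0.46  1.05 -2.46]
place 0 1 45 None
place 0 -1 -45 [-0.32  0.53  1.25 -0.26  2.1   1.21]
place 0 -1 -35 [-0.34  0.39  1.37 -0.21  1.96  1.21]
place 0 -1 -20 [-0.38  0.16  1.57 -0.13  1.74  1.
[... 2088 characters left out ...]
-45 [-0.55  0.94  0.65 -0.5   2.18 -2.32]
traypl 0.04 1 -35 [-0.58  0.79  0.81 -0.38  2.03 -2.28]
traypl 0.04 1 -20 [-0.64  0.57  1.04 -0.22  1.8  -2.27]
traypl 0.04 1 0 [-0.75  0.32  1.33 -0.    1.49 -2.36]
traypl 0.04 1 20 [-0.89  0.13  1.59  0.3   1.22 -2.58]
traypl 0.04 1 35 None
traypl 0.04 1 45 None
traypl 0.04 -1 -45 [-0.55  0.94  0.65 -0.5   2.18  0.82]
traypl 0.04 -1 -35 [-0.58  0.79  0.81 -0.38  2.03  0.86]
traypl 0.04 -1 -20 [-0.64  0.57  1.04 -0.22  1.8   0.87]
traypl 0.04 -1 0 [-0.75  0.32  1.33 -0.    1.49  0.78]
traypl 0.04 -1 20 [-0.89  0.13  1.59  0.3   1.22  0.57]
traypl 0.04 -1 35 [-1.01  0.05  1.75  0.6   1.09  0.31]
traypl 0.04 -1 45 [-1.08  0.03  1.84  0.83  1.04  0.09]
```

```bash
cat >> cyl.py <<'E'
def mv(G,ax,d,sg,back=0,lin_sp=None):
    p,q=pose(G,ax,np.radians(d),sg,back); p=[float(v) for v in p]; q=[float(v) for v in q]
    if lin_sp: move_l(p,lin_sp,q)
    else: move_to(p,q)
def right(G,ax,d1,G2,ax2,d2,sg,zf):
    mv((G[0],G[1],.2),ax,d1,sg); mv(G,ax,d1,sg,.07); mv(G,ax,d1,sg,0,.08); close(); st()
    mv((G[0],G[1],.15),ax,d1,sg,0,.12); st()
    mv((G2[0],G2[1],.15),ax2,d2,sg); st()
    th=np.radians(90-abs(d2-d1)); z=zf+.018*np.cos(th)+.030*np.sin(th)+.0015
    mv((G2[0],G2[1],z),ax2,d2,sg,0,.08); hold(.1); gripper_open(); hold(.3); mv((G2[0],G2[1],z),ax2,d2,sg,.08,.12); st()
E
python3 - <<'E'
from cyl import *
right((.606,-.082,.031),1.60,35,(.45,-.19),1.60,-40,-1,0)
move_to([.36,-.16,.25],[0,1,0,0]); g=snap("wrist","w9")
for t in tins(g,.03,.042,(.3,.7,-.3,-.05)): print(t)
E
```

```text
t 79.7 gap 0.0595 ee [ 0.6055 -0.0575 -0.0041] ft [ 1.04 -0.2  -0.44] j6 -0.52
t 80.9 gap 0.0595 ee [ 0.6048 -0.0572  0.1135] ft [-0.33 -0.19 -3.64] j6 -0.41
t 82.0 gap 0.0594 ee [ 0.4507 -0.2172  0.1164] ft [ 0.37  0.22 -3.64] j6 -0.03
t 85.5 gap 0.0878 ee [ 0.449  -0.1664  0.0544] ft [-0.39  0.3  -0.29] j6 0.14
([0.4507, -0.1858, 0.0369], [0.059, 0.06, 0.006], 1655, [165, 167, 161], [341.0, 100.0])
```

View pics/w9.png

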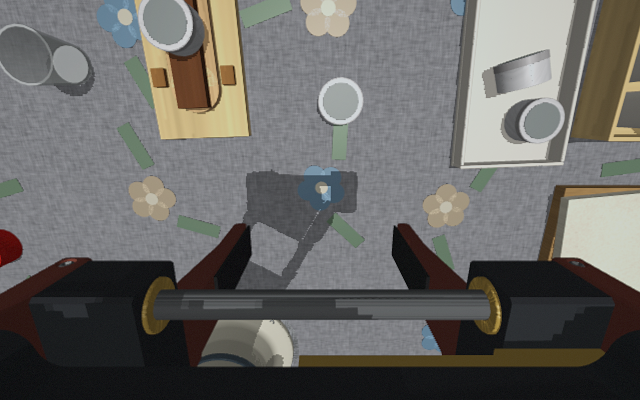

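The full tin is upright on the table at (341,100), about (0.451,−0.186) m. Next, the same move for the lying tray tin.

Run:
```python
from cyl import *
c=off(TR,TY,.04); print(c)
right((.490,-.430,.036),.33,35,(c[0],c[1]),.04,-40,-1,.005)
move_to([.40,-.25,.3],[0,1,0,0]); g=snap("wrist","w10");st()
for t in tins(g,.036,.048,(.3,.7,-.54,-.05)): print(t)
```

```text
[ 0.532568   -0.43200043]
t 89.8 gap 0.0589 ee [ 0.5133 -0.4222  0.001 ] ft [-0.99  0.39  1.45] j6 0.01
t 90.9 gap 0.0597 ee [ 0.513  -0.4216  0.1134] ft [-0.34  0.08 -1.1 ] j6 0.13
t 92.0 gap 0.0595 ee [ 0.5045 -0.4338  0.1164] ft [ 0.11 -0.49 -0.58] j6 0.73
t 95.4 gap 0.0876 ee [ 0.5562 -0.4311  0.0593] ft [ 0.22 -0.97 -0.22] j6 0.74
t 96.9 gap 0.0876 ee [ 0.4003 -0.2503  0.299 ] ft [-0.01 -0.46  0.27] j6 0.94
([0.5728, -0.5395, 0.0423], [0.039, 0.001, 0.012], 102, [55, 81, 94], [524.0, 42.0])
([0.5363, -0.43, 0.0414], [0.058, 0.059, 0.009], 1441, [207, 205, 203], [444.0, 69.0])
([0.5237, -0.5395, 0.0424], [0.062, 0.002, 0.012], 161, [55, 81, 94], [518.0, 78.0])
([0.4622, -0.5395, 0.0423], [0.056, 0.002, 0.012], 123, [53, 78, 91], [510.0, 122.0])
([0.4503, -0.1862, 0.0372], [0.058, 0.06, 0.004], 966, [156, 157, 151], [281.0, 129.0])
([0.4255, -0.4595, 0.0418], [0.059, 0.062, 0.009], 1215, [140, 141, 135], [455.0, 146.0])
```

View pics/w10.png

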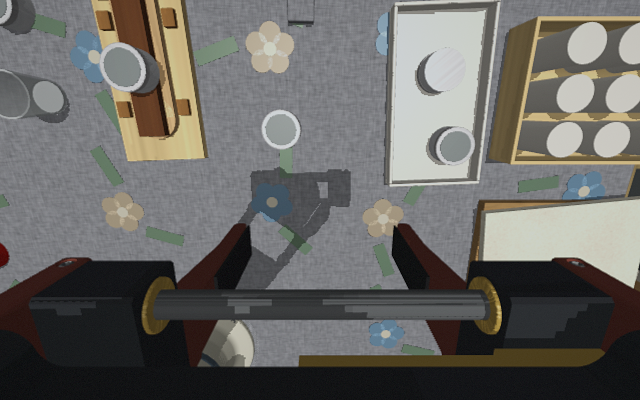

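Both tray tins are now flat, at (444,69) and (455,146). Now I'll put the full tin back on the batten, carrying it high.

```bash
cat >> r.py <<'E'
H=.19
def pick(p,a):
    x,y=state()["ee_pos"][:2]
    move_to([p[0],p[1],H-T],Q(a)); lin(*p,.07,.25); f0=ft(8); lin(*p,.008,.15); close(); lin(*p,.08,.15); hold(.15); w=f0[2]-ft(12)[2]
    lin(*p,H,.25); gap=state()["finger_gap"]; print("picked",np.round(p,4),"yaw %.2f"%a,"gap %.4f W %.2f"%(gap,w)); return gap,w
def place(c,z,a):
    go(*c,H,a); gap=state()["finger_gap"]; print("gap over target",gap)
    if gap<.055: return False
    lin(*c,z+.03,.2); lin(*c,z+.008+.0012,.06); hold(.15); gripper_open(); hold(.1); lin(*c,H,.25); st(); return True
E
python3 - <<'E'
from r import *
g,w=pick((.4505,-.186),0.)
if g>.055 and w>2: print(place(off(BAT,YAW,.063),.048,YAW))
chk("w11")
E
```

```text
picked [ 0.4505 -0.186 ] yaw 0.00 gap 0.0596 W 3.42
gap over target 0.05917654794278321
t 105.2 gap 0.0875 ee [0.5971 0.0163 0.1574] ft [-0.69 -0.5  -1.1 ] j6 1.50
True
on batten: jx 61.0 jy -1.6 size [60.  59.5] z 0.0847
on batten: jx -3.0 jy -0.9 size [59.4 60.4] z 0.0848
tray [ 0.5352 -0.4309  0.0416] 1130
tray [ 0.4242 -0.4601  0.0419] 992
tins [[0.6266, 0.2134], [0.5833, 0.3073]]
```

View pics/w11.png

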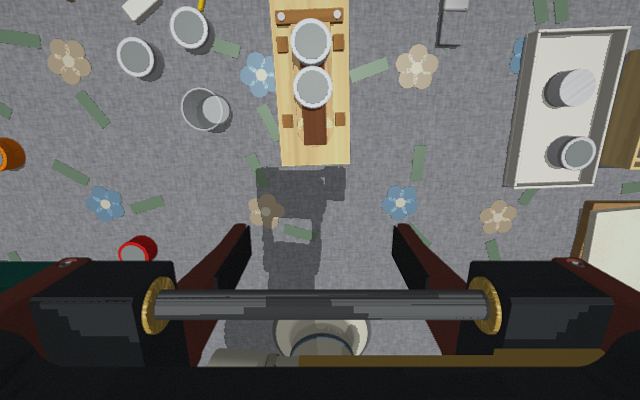

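Two full tins now stand on the batten, at jig x of 61 and −3 mm. At least one used tin must still be left, so I'll shift tray tin 2 along to make room, then carry on.

```bash
cat > nxt.py <<'E'
import sys
from r import *
t=np.array([float(sys.argv[1]),float(sys.argv[2])])
L=see(); print(len(L),np.round(L,3).tolist())
i=int(np.argmin([np.linalg.norm(p-t) for p in L])); assert np.linalg.norm(L[i]-t)<.06
gap,w=pick(L[i],yawfor(i,L)[1])
ex,ey=[float(v) for v in sys.argv[4].split(",")]
if gap>.055 and w>1.9: print("FULL",place(off(BAT,YAW,float(sys.argv[3])),.048,YAW))
elif gap>.055 and w<1.5: print("EMPTY",place(off(TR,TY,ex,ey),.005,TY))
else: print("??")
E
python3 - <<'E'
from r import *
p=(.5357,-.4305); go(*p,H,TY); lin(*p,.07,.25); lin(*p,.014,.12); close(); st(); lin(*p,.1,.2); st()
print(place(off(TR,TY,.095),.005,TY))
E
python3 nxt.py .584 .307 -.0625 .010,.008
python3 -c "
from r import *
chk('w12')"
```

```text
t 110.1 gap 0.0598 ee [ 0.5359 -0.4307 -0.0164] ft [-0.22 -0.12  2.28] j6 0.80
t 110.6 gap 0.0593 ee [ 0.5354 -0.4302  0.068 ] ft [-0.38 -0.15 -0.66] j6 0.80
gap over target 0.05975390490327958
t 114.3 gap 0.0875 ee [ 0.5871 -0.4295  0.157 ] ft [-0.53  0.42 -1.5 ] j6 0.85
True
2 [[0.627, 0.213], [0.584, 0.308]]
picked [0.5839 0.3077] yaw -0.05 gap 0.0598 W 0.87
gap over target 0.05933079944766563
t 126.5 gap 0.0877 ee [ 0.5018 -0.4248  0.1571] ft [-0.25  0.42 -1.23] j6 0.78
EMPTY True
on batten: jx 60.5 jy -0.9 size [60.4 59.7] z 0.0847
on batten: jx -2.4 jy -0.8 size [59.6 59.1] z 0.0848
tray [ 0.5863 -0.4289  0.0415] 1238
tray [ 0.5013 -0.4246  0.0418] 1109
tray [ 0.424  -0.4601  0.042 ] 979
tins [[0.6266, 0.2135]]
```

View pics/w12.png

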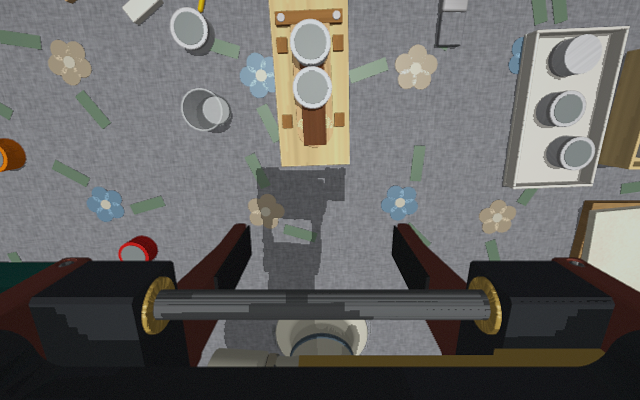

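Three used tins now stand flat in the tray. One tin is left, near (188,28).

```bash
sed -i 's/^elif gap>.055 and w<1.5: .*/elif gap>.055 and w<1.5: print("EMPTY held")/' nxt.py; python3 nxt.py .627 .2135 -.0625 0,0
python3 -c "
from r import *
st()"
```

```text
1 [[0.627, 0.214]]
picked [0.627  0.2135] yaw -0.00 gap 0.0592 W 3.27
gap over target 0.059591644085455316
t 137.5 gap 0.0877 ee [0.4717 0.0112 0.1575] ft [-0.35 -0.06 -0.14] j6 1.48
FULL True
t 137.5 gap 0.0877 ee [0.4717 0.0112 0.1575] ft [-0.35 -0.06 -0.14] j6 1.48
```

Run:
```python
from r import *
g=chk("w13")
P=cloud(g)
R=np.array([[np.cos(YAW),-np.sin(YAW)],[np.sin(YAW),np.cos(YAW)]])
for q,r,n,m in blobs(g,.0245,.036,(.38,.75,-.06,.12)):
    pr=planerect(g,m,np.median(q[:,2])); print(n,np.round(np.median(q,0),4),np.round(np.concatenate([pr[0],pr[1],[pr[2]]]),1))
for q,r,n,m in blobs(g,.040,.056,(.38,.75,-.06,.12)):
    pr=planerect(g,m,.048);print("batten px",n,np.round(np.concatenate([pr[0],pr[1],[pr[2]]]),1))
snap("scene","c13"); st()
cv2.imwrite("pics/w13z.png",cv2.resize(g["frame"][0:200,220:400],None,fx=3,fy=3,interpolation=cv2.INTER_CUBIC))
```

```text
on batten: jx 60.8 jy -1.7 size [59.2 61.4] z 0.0847
on batten: jx -2.2 jy -0.9 size [59.3 60.3] z 0.0848
on batten: jx -64.6 jy -1.2 size [59.4 59.5] z 0.0849
tray [ 0.5866 -0.4288  0.0415] 1253
tray [ 0.5007 -0.4242  0.0419] 1117
tray [ 0.425  -0.4606  0.042 ] 990
tins []
954 [0.6439 0.018  0.0306] [6.393e+02 1.900e+01 3.140e+01 1.098e+02 1.000e-01]
177 [ 0.6068 -0.0287  0.0282] [606.9 -29.3  24.7  17.3   7.1]
176 [0.6032 0.0642 0.028 ] [603.4  64.4  16.7  24.4  88.2]
122 [ 0.5708 -0.0137  0.032 ] [570.7 -12.2  37.1  10.1   0.7]
107 [0.5696 0.0416 0.0329] [569.8  41.5  10.   32.4  88.9]
120 [ 0.5036 -0.0162  0.0326] [504.2 -14.5  38.3  10.5   0.7]
92 [0.5009 0.038  0.0328] [500.   37.8  10.5  30.1  89. ]
143 [ 0.4816 -0.0342  0.0282] [482.3 -34.5  22.6  17.9   0.9]
143 [0.4797 0.0598 0.028 ] [4.788e+02 5.980e+01 2.250e+01 1.800e+01 1.000e-01]
t 138.6 gap 0.0876 ee [4.200e-01 1.000e-04 3.586e-01] ft [ 0.21  1.1  -0.36] j6 1.49
```

View pics/w13z.png

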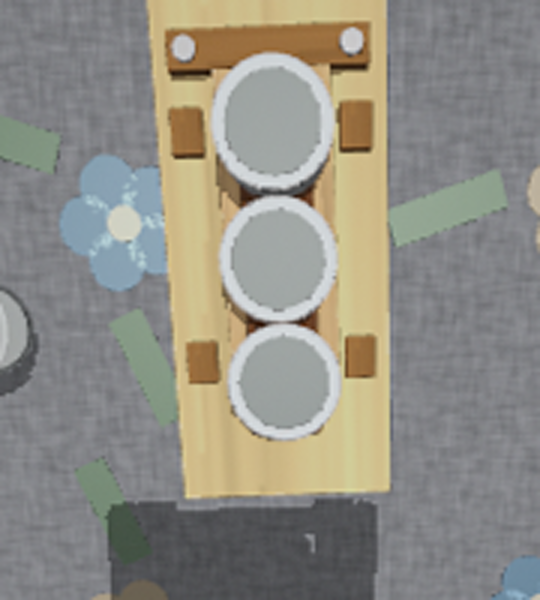

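View pics/c13.png

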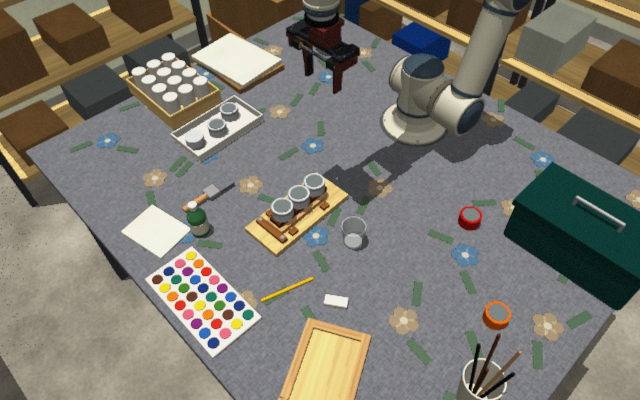

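Run:
```python
from r import *
for f in("w4","w7","w13"):
    g=dict(np.load(f"pics/{f}.npz"));P=cloud(g)
    for y in(-.024,.024):
        o=[]
        for x in np.arange(.074,.1,.002):
            u=proj(g,[*jig(x,y),.031])[0]; v=np.round(u).astype(int); o.append((round(x*1e3),round(P[v[1],v[0],2]*1e3,1),tuple(int(c) for c in g["frame"][v[1],v[0]])))
        print(f,y,o)
```

```text
w4 -0.024 [(74, np.float64(33.0), (119, 164, 194)), (76, np.float64(32.7), (118, 163, 193)), (78, np.float64(31.9), (118, 164, 194)), (80, np.float64(32.0), (119, 164, 194)), (82, np.float64(31.8), (120, 165, 194)), (84, np.float64(32.1), (122, 165, 196)), (86, np.float64(33.6), (119, 164, 195)), (88, np.float64(31.3), (119, 165, 196)), (90, np.float64(32.4), (120, 166, 196)), (92, np.float64(32.4), (147, 174, 193)), (94, np.float64(29.9), (53, 99, 143)), (96, np.float64(29.6), (56, 100, 143)), (98, np.float64(28.4), (53, 97, 137)), (100, np.float64(31.8), (57, 103, 144))]
w4 0.024 [(74, np.float64(33.8), (121, 166, 196)), (76, np.float64(33.5), (120, 164, 195)), (78, np.float64(31.6), (118, 163, 194)), (80, np.float64(33.6), (119, 164, 193)), (82, np.float64(33.3), (121, 167, 197)), (84, np.float64(33.0), (121, 167, 197)), (86, np.float64(31.6), (122, 166, 196)), (88, np.float64(33.7), (121, 164, 196)), (90, np.float64(33.6), (121, 166, 196)), (92, np.float64(31.6), (114, 159, 188)), (94, np.float64(31.0), (57, 100, 142)), (96, np.float64(30.0), (57, 101, 140)), (98, np.float64(31.7
[... 1685 characters left out ...]
(96, np.float64(30.1), (58, 102, 144)), (98, np.float64(30.4), (54, 100, 141)), (100, np.float64(29.3), (60, 105, 148))]
w13 0.024 [(74, np.float64(84.4), (160, 161, 155)), (76, np.float64(85.5), (159, 160, 154)), (78, np.float64(85.0), (158, 159, 153)), (80, np.float64(83.8), (198, 197, 191)), (82, np.float64(84.0), (208, 205, 201)), (84, np.float64(84.3), (215, 213, 208)), (86, np.float64(84.8), (214, 211, 206)), (88, np.float64(84.4), (215, 212, 207)), (90, np.float64(85.4), (196, 196, 196)), (92, np.float64(31.9), (131, 166, 192)), (94, np.float64(28.3), (21, 53, 85)), (96, np.float64(28.6), (58, 103, 145)), (98, np.float64(31.1), (63, 110, 154)), (100, np.float64(30.8), (62, 111, 154))]
```

The plaque still meets the fence directly, with the same boundary at about 93 mm as when it was seated. The bystanders look unmoved. I'm handing the job in.

```bash
python3 -c "
from r import *
job_done(); st()"
```

```text
the job is handed in; nothing more can be done
the job is handed in; nothing more can be done
```

The job is handed in: the plaque is against the fence, the batten is on it with all three full tins, and the three used-up tins are in the tray. It took about 139 s of the 210 s, and no verdict was reported.

**What I did**
- **Plaque:** I felt it home against the fence at about 9 N. When seated it was within 0.1 mm of centre and 0.006 rad of straight.
- **Batten:** it was laid 1.5 mm from target.
- **Full tins:** the three weighed 3.3–3.9 N and stand along the batten at about +61, −2 and −65 mm, within 2 mm of its centre line. The near tin reaches about to the batten's end.
- **Used-up tins:** the other three read 0.3–0.9 N and stand flat in the tray.

**What went wrong and was mended**
- **First plaque grip:** it missed because the fingertips sit about 39 mm further back than stated. I confirmed this by touching the table, then worked from the measured tip height.
- **Full tin off the batten:** my second carry to the tray went too low and most likely knocked it off. I stood it up, weighed it again and put it back. Later carries went higher.
- **Tray tins:** the first one was found a few centimetres from where I set it, so the next landed on it and tipped over. I stood that one upright and moved it along.

**Last checks**
- **Plaque:** it still meets the fence with no visible gap. After the knock it reads about 1 mm off centre, within the 4.5 mm limit.
- **Batten:** the full outline was last measured before the tins went on. After the knock, its two uncovered ends were still in line with where I laid it.
- **Bystanders:** in the last picture they are where they started, judged by eye only.

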